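# Sterilise the cookie stamps

### The arm

A 7-joint arm with a two-finger parallel gripper is mounted at the origin on the work surface. World frame = base frame: x ahead of the robot, y to its left, z up, the work surface at z = 0. Lengths are in m, angles in rad, forces in N, time in s.
With the tool pointing down it reaches from about 0.4 to 0.85 m from the base axis. Payload 4.5 kg.
Tool frame: the origin (TCP) lies midway between the tips of the shut fingers; the grasp point (between the pads) lies 19 mm behind it; z points along the fingers, y is the line along which they close (so a half turn about z gives the same grasp; the last joint's range is limited). The gripper opens to 88 mm and grips with 3 to 60 N. Pads are 18 mm wide; open, the fingers measure 123 mm over their backs; the gripper's body (75 mm by 187 mm) begins 45 mm behind the grasp point.
Start: joints at [-1.23, 0.689, -0.195, 1.565, 0.157, 0.902, -0.215], TCP at [0.189, 0.596, 0.239] pointing down, gripper open.
Joint ranges: [-3.01, 3.01], [-0.46, 2.08], [-1.47, 1.51], [0.13, 2.56], [-1, 4.14], [0.04, 2.09], [-2.66, 2.66]. Speed limits (rad/s): [2.57, 2.57, 3.14, 3.14, 3.14, 3.14, 3.14].

### API

Orientations are given as a unit quaternion [x, y, z, w].
In Python, from plant import * gives the robot as it stands.
- The arm moves only by the tool send_rows, never from a script. Its argument "targets" is a list of rows, each a list of 2 entries, a list of its own where there are three numbers: the shift along the tool's x, y, z in units of 0.3 m (1.0 is 0.3 m), then the turn, a rotation vector about the tool's x, y, z in units of pi rad (1.0 is pi rad). A call has 1 to 12 rows; each row is the pose to reach, as a shift and turn from the pose commanded when the call began, along the tool's axes at that moment, turning the shorter way round; what a row does not reach only later rows make up. A row lasts 1/8 s, in which the tool goes at most 62.5 mm and 10.7 degrees, less where a joint would pass 70% of its speed; a pose out of reach is approached as far as the arm can. A call with a number of a shift or a turn outside -1 to 1 is refused whole. A call with a gripper value outside its range is refused whole. "fingers" is the opening, from 0 (shut) to 1 (fully open), set as the call begins (left out, the last holds). The fingers move at their own pace and stop on an object; "newtons" is the grip in N (left out, the last holds). Time passes only in rows, so rows that repeat a pose let the fingers close. It gives the time, the measured TCP pose, the force, the opening and the grip force at its end, in the units of the state.
- get_state(): the state, without advancing time (a new reading comes with each control period).
- snapshot(name): name is "side" or "top"; returns a dict with "img" (384x512x3 uint8, blue, green, red), "fx", "fy", "cx", "cy" (pixels), "cam_to_world" (4x4, takes a point from camera to world coordinates). Camera axes: x right, y down, z forward; pixel columns grow to the right and rows downward; lengths in m; the calibration is good to about 2 mm. A picture is of the moment at which its call begins. There is no depth.
- finish_job(): hands the job in; it is judged then, once.
The state is a dict: "clock": time; "q": joint angles; "qd": joint speeds; "joint_torque": joint torques, N m; "tool_pos": TCP position; "eef_rot": TCP orientation; "contact_force": force on the tool from outside, world axes, zero at the start; "moment": the same for the moment, N m; "opening": opening from 0.0 (shut) to 1.0 (fully open); "finger_force": force on a finger pad.
Only numpy, scipy, OpenCV 4.12 (cv2) and the standard library are available. Lean on these libraries where they do the work, as an engineer would, in place of code of your own. Each camera call takes 0.05 s, during which the arm holds its last target. There are 200 camera calls.

### The job

Put all the cookie stamps from the pocket tray into the steriliser so that each rests on its floor, then shut the lid until its catch snaps in, and tug its handle upwards to check that the catch holds (press it shut again if it gives). Then slide the yellow child-lock tab fully aside, press the red start button all the way once the lid is caught, never before, and slide the tab fully back over the button. Leave the jar, bowl and spatula where they are.

Things in the scene. Friction and masses are not known exactly. Their poses are not given: they have to be found in the camera images.
- steriliser: Dark green utensil steriliser, fixed. Origin under the centre of its chamber, z up, front faces its -x, its y runs along the hinge. Chamber: outside 200 (x) by 230 (y) by 100 mm high, walls 8 mm, open on top. In front (x -190 to -100 mm) a control ledge 75 mm high carries the red button under the yellow tab. A spring roller catch sits inside the middle of the chamber's front wall.
- chamber_floor (a point): Centre of the chamber's floor (inside 184 along the steriliser's x by 214 mm along its y, 92 mm from floor to rim).
- lid (a joint): Lid angle, rad: 0 shut and caught, 1.85 widest; starts open, near upright. The stiff hinge keeps it where it is left (at the front edge about 2 N moves it down, 4 N up). At about 0.07 rad a lug under its front edge meets the spring roller and stands uncaught; about 10 N pressed on the front edge snaps it past to 0. Once caught, only a pull of 25 N or more at the handle tears it open.
- lid_hinge (a point): Middle of the lid's hinge axis, at the back of the steriliser, 88 mm above the table.
- lid_edge (a point): Point on the lid's outer (upper) face, in the middle, 15 mm in from the front edge: the place to push and press. White frame 12 mm thick, 230 mm wide, reaching 209 mm from the hinge axis, clear window within; its outer face is 24 mm off the hinge axis (112 mm above the table when shut). Site axes: z out of the outer face, x from the front edge towards the hinge.
- handle (a joint): Lift of the lid's sprung handle out of the lid, m: 0 at rest, 0.006 at its stop; springs back. Pulling takes 1 N to start and 4 N to reach the stop, so a tug on a caught lid lifts the handle while the lid stays shut.
- handle_grip (a point): Middle of the black handle bar: 90 mm long along the hinge direction, 16 mm wide, 16 mm tall, its centre 27 mm off the lid's outer face, on two thin posts, 42 mm nearer the hinge than lid_edge.
- tab (a joint): Slide of the yellow child-lock tab, m: 0 covers the button (as found, give or take a few mm), 0.058 fully aside; moves towards the steriliser's +y with about 2 N of friction and stays where left.
- tab_grip (a point): Grip point in the tab's upright rib. The tab is a plate 46 by 44 mm, 5 mm thick, underside 89 mm above the table, with an upright rib in its middle 10 mm thick along the sliding direction, 34 mm across it and 24 mm tall (top 118 mm above the table, 9 mm above this point).
- start (a joint): Press of the start button, m: 0 up, 0.007 fully down (5 N); springs back.
- start_top (a point): Centre of the top of the red round start button, 34 mm across, 85.5 mm above the table; the tab's plate lies over it until slid aside.
- tray: Wooden pocket tray 166 by 166 mm, 16 mm high, fixed: two by two square pockets 74 mm wide, 80 mm apart, about 10 mm deep. Origin under its centre.
- stamp0: Cookie stamp with a blue square base 54 by 54 by 16 mm and an upright round wooden handle 25 mm thick that ends 68 mm above the underside; about 0.12 kg. Origin at the centre of its underside, z up along the handle. May be absent.
- stamp1: Cookie stamp with a red square base 54 by 54 by 16 mm and an upright round wooden handle 25 mm thick that ends 68 mm above the underside; about 0.12 kg. Origin at the centre of its underside, z up along the handle. May be absent.
- stamp2: Cookie stamp with an orange square base 54 by 54 by 16 mm and an upright round wooden handle 25 mm thick that ends 68 mm above the underside; about 0.12 kg. Origin at the centre of its underside, z up along the handle. May be absent.
- stamp3: Cookie stamp with a white ceramic square base 54 by 54 by 16 mm and an upright round wooden handle 25 mm thick that ends 68 mm above the underside; about 0.12 kg. Origin at the centre of its underside, z up along the handle. May be absent.
- sugar_jar: Bystander: jar 76 mm across, 120 mm tall. Origin under its centre.
- bowl: Bystander: white bowl 120 mm across, 55 mm tall. Origin under its centre.
- spatula: Bystander: spatula lying flat, near the far edge.
Not all that is in view belongs to the job. Several things have the shape of the stamp2; the one meant has the colours described above. Leave any turquoise look-alike of the stamp3 alone.

How it is judged:
By the outcome, as a careful person would: the job done as asked, in the order asked, and still so for the second after the job is handed in, with the robot touching nothing.
Of stamp0, stamp1, stamp2, stamp3 only 3 to 4 are there at a start; the rules pass over those that are not, and their reading is None.
At some moment in a run one of stamp0, stamp1, stamp2, stamp3 may be knocked a few centimetres aside while the robot is not near it.
Once in a run the grip may slacken for a moment while it holds something.
It also fails if it takes over 210 s, if anything falls off the work surface, if the arm or the gripper's body presses on something with over 40 N, if the wrist force passes 120 N, or if a joint passes its speed limit or range.

## Working session

There is one attempt and no reset: what is moved stays moved. The work goes in short steps, Python scripts to look and compute and a tool call to move; the robot and the scene stay as the last step left them, time stands still between calls to the robot, and variables do not carry over. Pictures are saved under pics/ and viewed, at most 14 in all, crops included, and the job is handed in when it is done.

Besides the shell and the picture viewer there is one more tool, called after ">>>" by a JSON object that holds its "api" and its "payload", one argument or row to a line. send_rows: Moves the arm, as the interface text tells. Its arguments: {"type":"object","properties":{"targets":{"type":"array"},"fingers":{"type":"number"},"newtons":{"type":"number"}},"required":["targets"]}

```bash
mkdir -p pics; ls; python3 - <<'E'
from plant import *
import cv2
s=get_state();print({k:s[k] for k in("clock","tool_pos","eef_rot","opening","contact_force")})
for n in("side","top"):
    d=snapshot(n);cv2.imwrite(f"pics/{n}0.png",cv2.resize(d["img"],(800,600),interpolation=cv2.INTER_CUBIC));print(n,d["fx"],d["fy"],d["cx"],d["cy"],d["cam_to_world"])
E
```

```text
pics
{'clock': 0.0, 'tool_pos': array([0.18860194, 0.59521294, 0.23792038]), 'eef_rot': array([ 1.52736724e-01,  9.88266497e-01, -9.05705513e-04, -6.23161760e-05]), 'opening': 1.0006527383649586, 'contact_force': array([ 0.49377389,  0.67760238, -0.02388833])}
side 424.9029867988252 424.9029867988252 251.6832392018673 191.62039802589754 [[ 0.87192683 -0.32136743  0.36941382  0.19593583]
 [-0.48961561 -0.5791722   0.65179454 -0.65463089]
 [ 0.00448868 -0.74918792 -0.66234229  0.78109185]
 [ 0.          0.          0.          1.        ]]
top 381.0829925647961 381.0829925647961 259.30755545341447 190.6553507236023 [[-1.93766103e-02 -9.90765260e-01  1.34196673e-01  4.25194769e-01]
 [-9.99777303e-01  1.80782859e-02 -1.08866893e-02 -7.76844350e-04]
 [ 8.36010774e-03 -1.34377735e-01 -9.90894915e-01  9.87152468e-01]
 [ 0.00000000e+00  0.00000000e+00  0.00000000e+00  1.00000000e+00]]
```

View pics/side0.png

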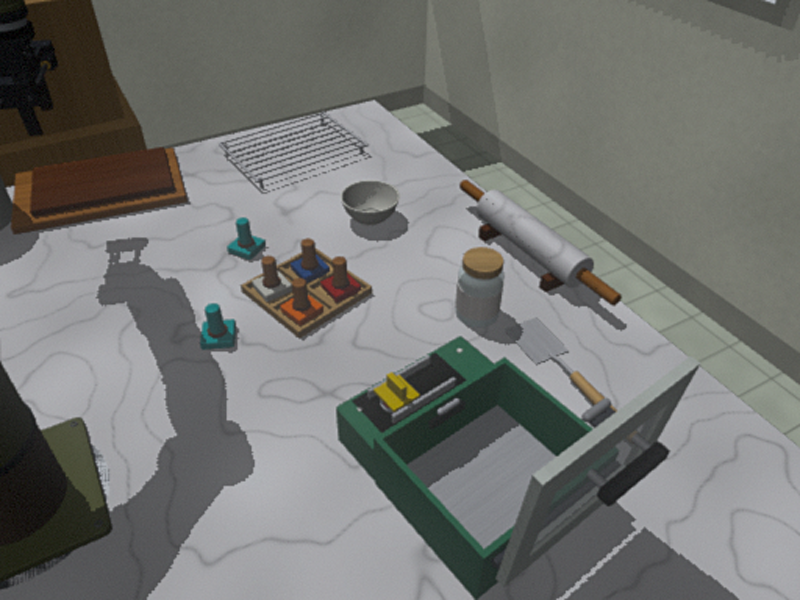

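View pics/top0.png

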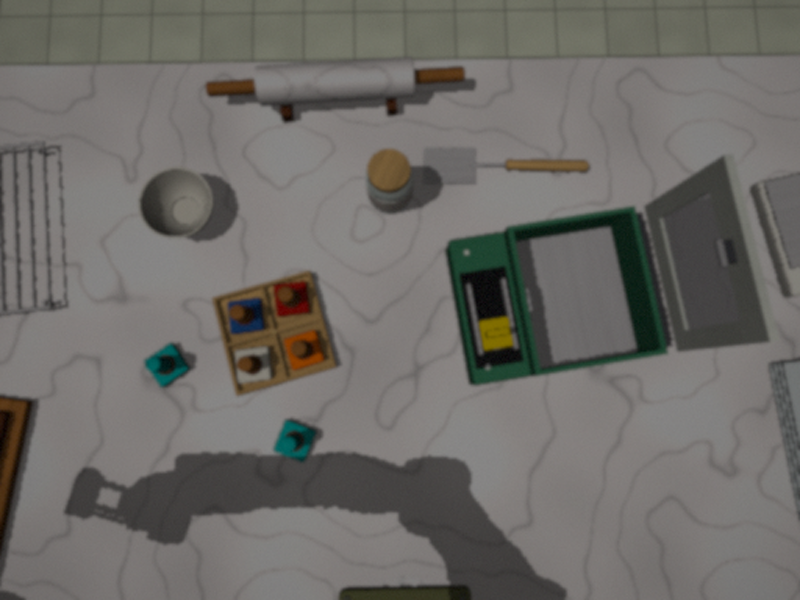

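```bash
cat > h.py <<'E'
from plant import *
import cv2,numpy as np
from scipy.spatial.transform import Rotation as R
def crop(d,u0,v0,w,h,k,name):
    im=cv2.resize(d["img"][v0:v0+h,u0:u0+w],(w*k,h*k),interpolation=cv2.INTER_CUBIC)
    im=cv2.convertScaleAbs(im,alpha=1.5); cv2.imwrite("pics/"+name+".png",im)
def pt(d,u,v,z):  # full-res pixel -> world at height z
    T=d["cam_to_world"];r=T[:3,:3]@np.array([(u-d["cx"])/d["fx"],(v-d["cy"])/d["fy"],1]);c=T[:3,3]
    return c+r*(z-c[2])/r[2]
def px(d,p):
    T=d["cam_to_world"];c=T[:3,:3].T@(np.array(p)-T[:3,3]);return np.array([d["fx"]*c[0]/c[2]+d["cx"],d["fy"]*c[1]/c[2]+d["cy"]])
def row(p,yaw=None,q=None):  # shift (0.3 units) and turn (pi units) from the present measured pose to tool-down with closing axis y at angle yaw
    s=get_state();r0=R.from_quat(s["eef_rot"]);sh=r0.inv().apply(np.array(p)-s["tool_pos"])/0.3
    out=[sh.round(3).tolist()]
    if yaw is not None:
        best=None
        for k in(0,np.pi):
            y=np.array([np.cos(yaw+k),np.sin(yaw+k),0]);z=np.array([0,0,-1.]);x=np.cross(y,z)
            t=(r0.inv()*R.from_matrix(np.c_[x,y,z])).as_rotvec()/np.pi
            if best is None or np.linalg.norm(t)<np.linalg.norm(best):best=t
        out.append(best.round(3).tolist())
    return out
E
python3 - <<'E'
from h import *
d=snapshot("top");crop(d,130,165,100,95,8,"tray");crop(d,280,95,215,155,3,"ster")
E
```

```text
(no output)
```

View pics/tray.png

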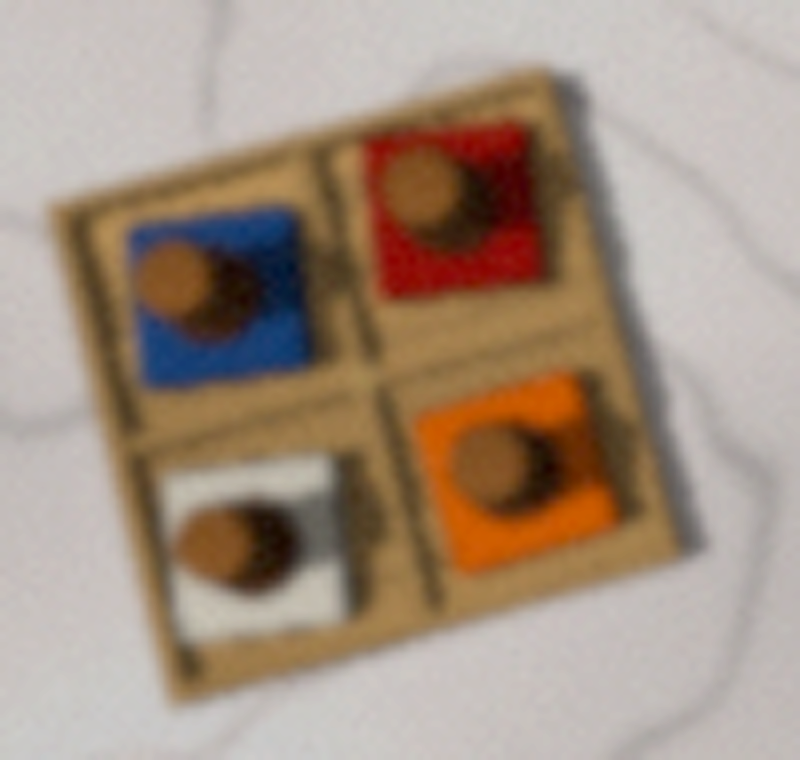

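View pics/ster.png

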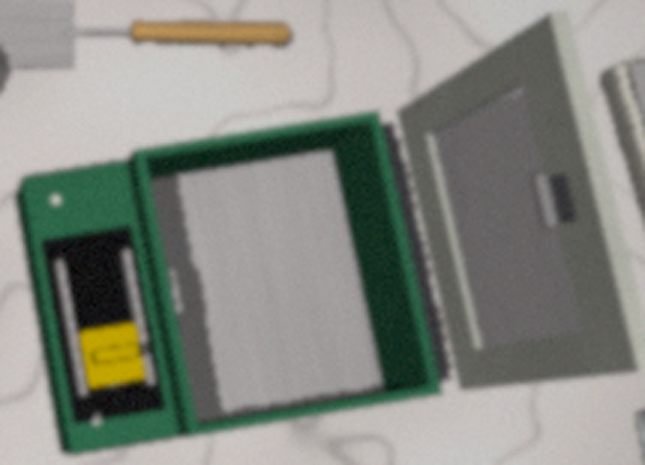

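```bash
cat >> h.py <<'E'
def full(x,y,u0,v0,k): return u0+(x+.5)/k-.5, v0+(y+.5)/k-.5
E
python3 - <<'E'
from h import *
from scipy.optimize import least_squares
d=snapshot("top")
H=dict(blue=(173,276),red=(422,187),orange=(491,465),white=(215,545))
B=dict(blue=[(128,230),(297,207),(312,365),(147,387)],red=[(363,140),(528,122),(546,277),(382,297)],orange=[(415,410),(578,374),(622,525),(462,573)],white=[(160,465),(333,455),(350,612),(180,640)])
for k in H:
    h=pt(d,*full(*H[k],130,165,8),.074);b=np.array([pt(d,*full(*c,130,165,8),.022) for c in B[k]])
    e=b[1]-b[0];print(k,h.round(4),b.mean(0).round(4),"edge deg",np.degrees(np.arctan2(e[1],e[0])).round(1),np.linalg.norm(np.diff(b,axis=0),axis=1).round(3))
loc=[(-.1,.115,.1),(.1,.115,.1),(.1,-.115,.1),(-.1,-.115,.1),(-.19,.115,.075),(-.19,-.115,.075)]
obs=np.array([full(*c,280,95,3) for c in [(133,153),(379,113),(440,392),(185,433),(20,190),(68,452)]])
def w(p,l):c,s=np.cos(p[2]),np.sin(p[2]);return np.array([p[0]+c*l[0]-s*l[1],p[1]+s*l[0]+c*l[1],l[2]])
f=lambda p:(np.array([px(d,w(p,l)) for l in loc])-obs).ravel()
r=least_squares(f,[.42,-.29,-1.4]);print(r.x,r.fun.round(1))
tabc=[(78,328),(138,318),(146,383),(87,392)]
for c in tabc+[(115,354)]:
    q=pt(d,*full(*c,280,95,3),.094 if c!=(115,354) else .118)[:2]-r.x[:2];C,S=np.cos(r.x[2]),np.sin(r.x[2]);print("tab local",(C*q[0]+S*q[1]).round(4),(-S*q[0]+C*q[1]).round(4))
s=snapshot("side")
print("side check x1.5625",[(px(s,w(r.x,l))*1.5625).round(0).tolist() for l in loc])
E
```

```text
blue [0.5332 0.2496 0.074 ] [0.5324 0.2485 0.022 ] edge deg -83.2 [0.054 0.051 0.052]
red [0.5589 0.1751 0.074 ] [0.5593 0.1746 0.022 ] edge deg -84.7 [0.053 0.05  0.052]
orange [0.4747 0.1539 0.074 ] [0.4757 0.1538 0.022 ] edge deg -78.5 [0.052 0.05  0.052]
white [0.4525 0.2357 0.074 ] [0.4545 0.2364 0.022 ] edge deg -87.8 [0.054 0.05  0.054]
[ 0.55328762 -0.28229265 -1.42158976] [-0.4 -0.4 -1.  -0.5  0.2  1.   1.1  1.9 -0.6 -4.3  0.6  2. ]
tab local -0.1673 -0.0162
tab local -0.1193 -0.0163
tab local -0.1229 -0.0674
tab local -0.1696 -0.0666
tab local -0.1467 -0.0423
side check x1.5625 [[503.0, 357.0], [619.0, 450.0], [483.0, 559.0], [373.0, 438.0], [459.0, 334.0], [333.0, 406.0]]
```

```bash
cat >> h.py <<'E'
def w(l,p=None):
    p=STER if p is None else p
    c,s=np.cos(p[2]),np.sin(p[2]);return np.array([p[0]+c*l[0]-s*l[1],p[1]+s*l[0]+c*l[1],l[2]])
STER=None
E
python3 - <<'E'
from h import *
from scipy.optimize import least_squares
d=snapshot("top")
loc=[(-.1,.115,.1),(.1,.115,.1),(.1,-.115,.1),(-.1,-.115,.1)]
obs=np.array([full(*c,280,95,3) for c in [(133,153),(379,113),(440,392),(185,433)]])
f=lambda p:(np.array([px(d,w(l,p)) for l in loc])-obs).ravel()
r=least_squares(f,[.42,-.29,-1.4]);print(r.x,r.fun.round(1))
open("h.py","a").write("STER=np.array(%s)\n"%r.x.round(4).tolist())
E
python3 - <<'E'
from h import *
Y=STER[2]+np.pi/2
print(np.degrees(Y))
for n,p in dict(orange=(.475,.154,.17),orange_low=(.475,.154,.046)).items(): print(n,row(p,Y))
for l in[(-.04,-.05,.25),(-.04,.05,.25),(.04,-.05,.25),(.04,.05,.25)]:print(l,w(l).round(4))
E
```

```text
[ 0.55449125 -0.28238851 -1.43098281] [-0.  -1.4 -0.4 -0.7 -0.1  1.   0.6  1. ]
8.009739516779193
orange [[-1.354, -1.115, 0.229], [-0.0, 0.0, 0.358]]
orange_low [[-1.354, -1.115, 0.642], [-0.0, 0.0, 0.358]]
(-0.04, -0.05, 0.25) [ 0.4994 -0.2498  0.25  ]
(-0.04, 0.05, 0.25) [ 0.5984 -0.2358  0.25  ]
(0.04, -0.05, 0.25) [ 0.5106 -0.329   0.25  ]
(0.04, 0.05, 0.25) [ 0.6096 -0.315   0.25  ]
```

>>> {"api": "send_rows", "payload": {
  "targets": [
    [[-0.7, -0.6, 0.0], [0, 0, 0.2]],
    [[-0.7, -0.6, 0.0], [0, 0, 0.358]],
    [[-0.7, -0.6, 0.0], [0, 0, 0.358]],
    [[-0.7, -0.6, 0.0], [0, 0, 0.358]],
    [[-0.7, -0.6, 0.0], [0, 0, 0.358]],
    [[-0.7, -0.6, 0.0], [0, 0, 0.358]],
    [[-0.7, -0.6, 0.0], [0, 0, 0.358]],
    [[-0.7, -0.6, 0.0], [0, 0, 0.358]]
  ],
  "fingers": 0.6,
  "newtons": 25
}}

```text
clock: 1.3
tool_pos: [0.3342, 0.3614, 0.2387]
eef_rot: [0.655, 0.756, 0.0, -0.0]
contact_force: [0.0, 0.3, 0.2]
opening: 0.604
finger_force: 0.0
```

```bash
cat > g.py <<'E'
from h import *
import sys
Y=STER[2]+np.pi/2
s=get_state();print("t",s["clock"],s["tool_pos"].round(4),"op",round(s["opening"],3),"ff",s["finger_force"],"F",s["contact_force"].round(1),"q",s["q"].round(2))
for a in sys.argv[1:]:
    print(a,row([float(x) for x in a.split(",")],Y))
E
python3 g.py .475,.154,.17 .475,.154,.046
```

```text
t 1.3 [0.3342 0.3614 0.2387] op 0.604 ff 0.0 F [0.  0.3 0.2] q [-0.98  0.52  0.1   1.97 -0.08  0.66 -0.69]
.475,.154,.17 [[-0.751, 0.366, 0.229], [-0.0, -0.0, 0.001]]
.475,.154,.046 [[-0.752, 0.366, 0.642], [-0.0, -0.0, 0.001]]
```

>>> {"api": "send_rows", "payload": {
  "targets": [
    [[-0.75, 0.366, 0.2], [0, 0, 0]],
    [[-0.75, 0.366, 0.2], [0, 0, 0]],
    [[-0.75, 0.366, 0.2], [0, 0, 0]],
    [[-0.75, 0.366, 0.2], [0, 0, 0]],
    [[-0.75, 0.366, 0.2], [0, 0, 0]],
    [[-0.75, 0.366, 0.2], [0, 0, 0]],
    [[-0.75, 0.366, 0.4], [0, 0, 0]],
    [[-0.75, 0.366, 0.55], [0, 0, 0]],
    [[-0.75, 0.366, 0.64], [0, 0, 0]],
    [[-0.75, 0.366, 0.64], [0, 0, 0]]
  ]
}}

```text
clock: 2.55
tool_pos: [0.4725, 0.1557, 0.0456]
eef_rot: [0.654, 0.756, -0.001, -0.002]
contact_force: [0.6, 0.4, 1.2]
opening: 0.603
finger_force: 0.0
```

```bash
python3 - <<'E'
from h import *
d=snapshot("side");crop(d,130,110,130,110,6,"grasp1")
E
python3 g.py
```

```text
t 2.6 [0.4736 0.1554 0.0468] op 0.604 ff 0.0 F [-0.3  0.   0.5] q [-0.41  0.87  0.01  2.08 -0.04  0.2  -0.23]
```

View pics/grasp1.png

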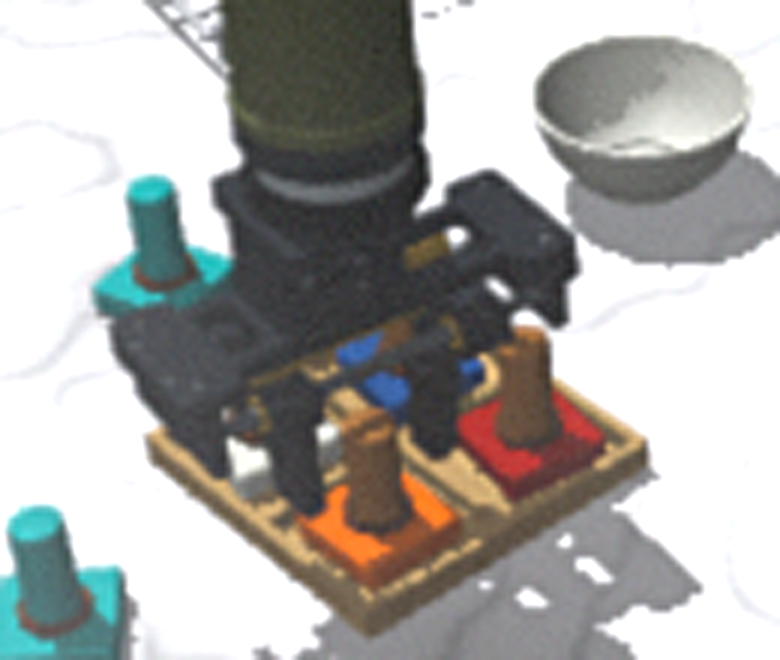

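>>> {"api": "send_rows", "payload": {
  "targets": [
    [[0, 0, 0], [0, 0, 0]],
    [[0, 0, 0], [0, 0, 0]],
    [[0, 0, 0], [0, 0, 0]],
    [[0, 0, 0], [0, 0, 0]],
    [[0, 0, 0], [0, 0, 0]]
  ],
  "fingers": 0,
  "newtons": 30
}}

```text
clock: 3.22
tool_pos: [0.4752, 0.1535, 0.0474]
eef_rot: [0.656, 0.755, 0.001, 0.0]
contact_force: [-0.4, 0.8, 6.3]
opening: 0.277
finger_force: 30.0
```

```bash
python3 g.py .475,.154,.2 .5106,-.329,.2 .5106,-.329,.05
```

```text
t 3.225 [0.4752 0.1535 0.0474] op 0.277 ff 30.003959108144045 F [-0.4  0.8  6.3] q [-0.41  0.87  0.01  2.08 -0.04  0.19 -0.23]
.475,.154,.2 [[0.002, 0.0, -0.509], [0.001, -0.0, -0.0]]
.5106,-.329,.2 [[-1.609, -0.106, -0.51], [0.001, -0.0, -0.0]]
.5106,-.329,.05 [[-1.609, -0.106, -0.01], [0.001, -0.0, -0.0]]
```

>>> {"api": "send_rows", "payload": {
  "targets": [
    [[0, 0, -0.2], [0, 0, 0]],
    [[0, 0, -0.4], [0, 0, 0]],
    [[0, 0, -0.5], [0, 0, 0]],
    [[-0.2, -0.01, -0.5], [0, 0, 0]],
    [[-0.4, -0.03, -0.5], [0, 0, 0]],
    [[-0.6, -0.04, -0.5], [0, 0, 0]],
    [[-0.8, -0.05, -0.5], [0, 0, 0]],
    [[-0.95, -0.06, -0.5], [0, 0, 0]]
  ]
}}

```text
clock: 4.22
tool_pos: [0.4956, -0.1346, 0.1965]
eef_rot: [0.657, 0.754, -0.0, -0.0]
contact_force: [-0.0, 0.1, -0.7]
opening: 0.272
finger_force: 30.0
```

>>> {"api": "send_rows", "payload": {
  "targets": [
    [[-0.2, -0.01, 0], [0, 0, 0]],
    [[-0.4, -0.03, 0], [0, 0, 0]],
    [[-0.58, -0.04, 0], [0, 0, 0]],
    [[-0.66, -0.045, 0], [0, 0, 0]],
    [[-0.66, -0.045, 0], [0, 0, 0]]
  ]
}}

```text
clock: 4.85
tool_pos: [0.5091, -0.3318, 0.1961]
eef_rot: [0.658, 0.753, -0.001, -0.0]
contact_force: [-0.4, 0.4, -1.6]
opening: 0.273
finger_force: 30.0
```

```bash
python3 g.py .5106,-.329,.2 .5106,-.329,.05
```

```text
t 4.85 [ 0.5091 -0.3318  0.1961] op 0.273 ff 29.999651089310646 F [-0.4  0.4 -1.6] q [ 0.54  0.71 -0.07  1.67  0.07  0.76  0.57]
.5106,-.329,.2 [[0.009, 0.006, -0.013], [-0.0, 0.0, -0.002]]
.5106,-.329,.05 [[0.009, 0.007, 0.487], [-0.0, 0.0, -0.002]]
```

>>> {"api": "send_rows", "payload": {
  "targets": [
    [[0.01, 0, 0.15], [0, 0, 0]],
    [[0.01, 0, 0.3], [0, 0, 0]],
    [[0.01, 0, 0.4], [0, 0, 0]],
    [[0.01, 0, 0.45], [0, 0, 0]],
    [[0.01, 0, 0.475], [0, 0, 0]],
    [[0.01, 0, 0.487], [0, 0, 0]],
    [[0.01, 0, 0.487], [0, 0, 0]]
  ]
}}

```text
clock: 5.72
tool_pos: [0.5105, -0.3266, 0.0513]
eef_rot: [0.656, 0.755, 0.0, 0.001]
contact_force: [-0.2, 0.7, -1.0]
opening: 0.273
finger_force: 30.0
```

```bash
python3 g.py
```

```text
t 5.725 [ 0.5105 -0.3266  0.0513] op 0.273 ff 29.99943505972624 F [-0.2  0.7 -1. ] q [ 0.52  0.92 -0.05  1.75  0.09  0.47  0.55]
```

>>> {"api": "send_rows", "payload": {
  "targets": [
    [[0, 0, 0.004], [0, 0, 0]],
    [[0, 0, 0.009], [0, 0, 0]],
    [[0, 0, 0.009], [0, 0, 0]]
  ]
}}

```text
clock: 6.1
tool_pos: [0.5106, -0.3268, 0.0495]
eef_rot: [0.656, 0.755, 0.0, 0.001]
contact_force: [-1.2, 0.7, 8.7]
opening: 0.272
finger_force: 30.0
```

>>> {"api": "send_rows", "payload": {
  "targets": [
    [[0, 0, 0], [0, 0, 0]],
    [[0, 0, 0], [0, 0, 0]],
    [[0, 0, -0.1], [0, 0, 0]],
    [[0, 0, -0.3], [0, 0, 0]],
    [[0, 0, -0.5], [0, 0, 0]],
    [[0.2, 0.02, -0.5], [0, 0, 0]],
    [[0.4, 0.04, -0.5], [0, 0, 0]],
    [[0.6, 0.05, -0.5], [0, 0, 0]],
    [[0.8, 0.05, -0.5], [0, 0, 0]],
    [[0.95, 0.05, -0.5], [0, 0, 0]]
  ],
  "fingers": 0.6
}}

```text
clock: 7.35
tool_pos: [0.4848, -0.0394, 0.1979]
eef_rot: [0.655, 0.755, 0.0, -0.0]
contact_force: [0.8, 0.6, -0.4]
opening: 0.597
finger_force: 0.0
```

```bash
python3 - <<'E'
from h import *
d=snapshot("top");crop(d,130,90,325,165,2,"t2")
E
python3 g.py .5589,.175,.2 .5589,.175,.047
```

```text
t 7.4 [ 0.4839 -0.0324  0.1978] op 0.601 ff 0.0 F [-1.2  5.1  0.7] q [-0.    0.57 -0.03  2.03  0.02  0.54  0.1 ]
.5589,.175,.2 [[0.646, 0.351, -0.004], [-0.0, -0.002, 0.003]]
.5589,.175,.047 [[0.643, 0.351, 0.506], [-0.0, -0.002, 0.003]]
```

View pics/t2.png

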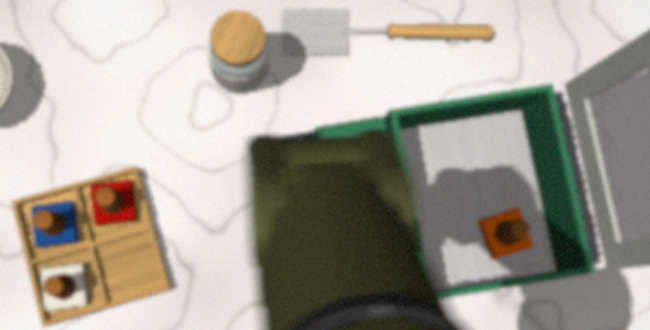

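```bash
cat >> g.py <<'E'
import os
d=snapshot("top")
if not os.path.exists("ref.npy"):np.save("ref.npy",d["img"])
r=np.load("ref.npy").astype(int)
for n,(x,y) in dict(blue=(.533,.249),red=(.559,.175),white=(.453,.236)).items():
    u,v=px(d,(x,y,.03)).round().astype(int);print(n,abs(d["img"].astype(int)-r)[v-12:v+12,u-12:u+12].mean().round(1),end="; ")
E
python3 g.py
```

```text
t 7.4 [ 0.4839 -0.0324  0.1978] op 0.601 ff 0.0 F [-1.2  5.1  0.7] q [-0.    0.57 -0.03  2.03  0.02  0.54  0.1 ]
blue 0.0; red 0.0; white 0.0;
```

>>> {"api": "send_rows", "payload": {
  "targets": [
    [[0.2, 0.12, 0], [0, 0, 0]],
    [[0.4, 0.24, 0], [0, 0, 0]],
    [[0.6, 0.35, 0], [0, 0, 0]],
    [[0.645, 0.351, 0], [0, 0, 0]],
    [[0.645, 0.351, 0], [0, 0, 0]]
  ]
}}

```text
clock: 8.07
tool_pos: [0.563, 0.1672, 0.1976]
eef_rot: [0.654, 0.756, 0.001, -0.0]
contact_force: [0.3, -0.1, -0.1]
opening: 0.599
finger_force: 0.0
```

```bash
python3 g.py .5589,.175,.2 .5589,.175,.047
```

```text
t 8.075 [0.563  0.1672 0.1976] op 0.599 ff 0.0 F [ 0.3 -0.1 -0.1] q [-0.38  0.69  0.02  1.73 -0.02  0.72 -0.2 ]
.5589,.175,.2 [[0.028, -0.01, -0.008], [0.0, -0.001, 0.001]]
.5589,.175,.047 [[0.027, -0.01, 0.502], [0.0, -0.001, 0.001]]
blue 41.8; red 24.2; white 45.2;
```

>>> {"api": "send_rows", "payload": {
  "targets": [
    [[0.02, -0.005, 0], [0, 0, 0]],
    [[0.02, -0.005, 0.1], [0, 0, 0]],
    [[0.02, -0.005, 0.2], [0, 0, 0]],
    [[0.02, -0.005, 0.2], [0, 0, 0]]
  ]
}}

```text
clock: 8.62
tool_pos: [0.5587, 0.1676, 0.1364]
eef_rot: [0.657, 0.754, -0.002, -0.001]
contact_force: [-0.6, -0.8, 0.8]
opening: 0.599
finger_force: 0.0
```

```bash
python3 g.py .5589,.175,.047
```

```text
t 8.625 [0.5587 0.1676 0.1364] op 0.599 ff 0.0 F [-0.6 -0.8  0.8] q [-0.38  0.77  0.02  1.79 -0.02  0.59 -0.21]
.5589,.175,.047 [[0.025, 0.005, 0.298], [-0.002, 0.001, -0.001]]
blue 42.5; red 31.5; white 52.4;
```

>>> {"api": "send_rows", "payload": {
  "targets": [
    [[0.025, 0, 0.0], [0, 0, 0]],
    [[0.025, 0.0, 0.12], [0, 0, 0]],
    [[0.025, 0.0, 0.24], [0, 0, 0]],
    [[0.025, 0.0, 0.297], [0, 0, 0]],
    [[0.025, 0.0, 0.297], [0, 0, 0]]
  ]
}}

```text
clock: 9.3
tool_pos: [0.5592, 0.1775, 0.0487]
eef_rot: [0.656, 0.755, -0.0, -0.0]
contact_force: [-0.1, -0.2, -0.2]
opening: 0.601
finger_force: 0.0
```

>>> {"api": "send_rows", "payload": {
  "targets": [
    [[0, 0, 0], [0, 0, 0]],
    [[0, 0, 0], [0, 0, 0]],
    [[0, 0, 0], [0, 0, 0]],
    [[0, 0, 0], [0, 0, 0]]
  ],
  "fingers": 0
}}

```text
clock: 9.8
tool_pos: [0.5596, 0.1774, 0.0495]
eef_rot: [0.656, 0.755, 0.0, 0.0]
contact_force: [-1.5, 0.2, 5.5]
opening: 0.27
finger_force: 30.0
```

```bash
python3 g.py  .5994,-.2358,.2
```

```text
t 9.8 [0.5596 0.1774 0.0495] op 0.27 ff 29.997318629175425 F [-1.5  0.2  5.5] q [-0.39  0.91  0.01  1.81 -0.03  0.41 -0.22]
.5994,-.2358,.2 [[-1.382, -0.059, -0.502], [0.0, -0.0, -0.0]]
blue 39.2; red 35.2; white 19.8;
```

>>> {"api": "send_rows", "payload": {
  "targets": [
    [[0, 0, -0.2], [0, 0, 0]],
    [[0, 0, -0.4], [0, 0, 0]],
    [[0, 0, -0.5], [0, 0, 0]],
    [[-0.2, -0.01, -0.5], [0, 0, 0]],
    [[-0.4, -0.02, -0.5], [0, 0, 0]],
    [[-0.6, -0.03, -0.5], [0, 0, 0]],
    [[-0.8, -0.04, -0.5], [0, 0, 0]],
    [[-0.95, -0.04, -0.5], [0, 0, 0]]
  ]
}}

```text
clock: 10.85
tool_pos: [0.5863, -0.1102, 0.1984]
eef_rot: [0.657, 0.754, -0.001, -0.0]
contact_force: [0.6, 1.2, -1.4]
opening: 0.272
finger_force: 30.0
```

>>> {"api": "send_rows", "payload": {
  "targets": [
    [[-0.2, -0.01, 0], [0, 0, 0]],
    [[-0.4, -0.02, 0], [0, 0, 0]],
    [[-0.6, -0.023, 0], [0, 0, 0]],
    [[-0.7, -0.023, 0], [0, 0, 0]],
    [[-0.7, -0.023, 0.1], [0, 0, 0]],
    [[-0.7, -0.023, 0.2], [0, 0, 0]]
  ]
}}

```text
clock: 11.6
tool_pos: [0.6089, -0.3162, 0.1376]
eef_rot: [0.657, 0.754, 0.0, -0.0]
contact_force: [-0.2, 0.4, -2.1]
opening: 0.277
finger_force: 30.0
```

```bash
python3 g.py  .6096,-.315,.05
```

```text
t 11.6 [ 0.6089 -0.3162  0.1376] op 0.277 ff 29.99720949679613 F [-0.2  0.4 -2.1] q [ 0.44  0.89 -0.05  1.45  0.05  0.81  0.51]
.6096,-.315,.05 [[0.003, 0.003, 0.292], [-0.0, -0.0, -0.001]]
blue 13.0; red 35.3; white 19.7;
```

>>> {"api": "send_rows", "payload": {
  "targets": [
    [[0, 0, 0.1], [0, 0, 0]],
    [[0, 0, 0.2], [0, 0, 0]],
    [[0, 0, 0.26], [0, 0, 0]],
    [[0, 0, 0.28], [0, 0, 0]],
    [[0, 0, 0.286], [0, 0, 0]],
    [[0, 0, 0.29], [0, 0, 0]]
  ]
}}

```text
clock: 12.4
tool_pos: [0.6101, -0.3159, 0.0528]
eef_rot: [0.656, 0.755, 0.0, 0.001]
contact_force: [1.2, 0.1, -2.0]
opening: 0.279
finger_force: 30.0
```

```bash
python3 g.py .6096,-.315,.05; python3 - <<'E'
from h import *
d=snapshot("top");crop(d,130,90,325,165,2,"t3")
E
```

```text
t 12.4 [ 0.6101 -0.3159  0.0528] op 0.279 ff 29.997358359396458 F [ 1.2  0.1 -2. ] q [ 0.43  1.   -0.05  1.48  0.06  0.66  0.5 ]
.6096,-.315,.05 [[0.003, -0.001, 0.009], [0.001, 0.0, -0.0]]
blue 11.5; red 36.9; white 17.4;
```

View pics/t3.png

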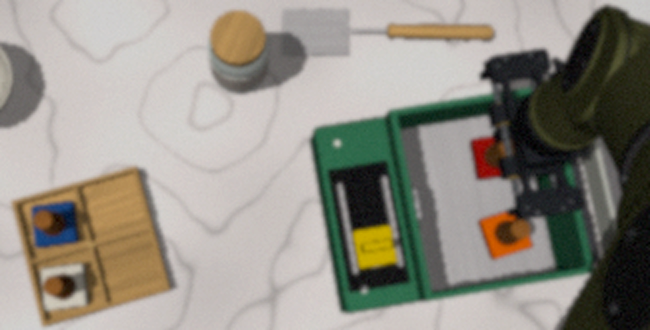

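>>> {"api": "send_rows", "payload": {
  "targets": [
    [[0, 0, 0.005], [0, 0, 0]],
    [[0, 0, 0.01], [0, 0, 0]],
    [[0, 0, 0.01], [0, 0, 0]]
  ]
}}

```text
clock: 12.88
tool_pos: [0.6098, -0.3159, 0.0515]
eef_rot: [0.656, 0.755, 0.0, 0.001]
contact_force: [-3.1, 1.0, 12.6]
opening: 0.273
finger_force: 30.0
```

>>> {"api": "send_rows", "payload": {
  "targets": [
    [[0, 0, 0], [0, 0, 0]],
    [[0, 0, 0], [0, 0, 0]],
    [[0, 0, -0.1], [0, 0, 0]],
    [[0, 0, -0.3], [0, 0, 0]],
    [[0, 0, -0.5], [0, 0, 0]],
    [[0.2, -0.01, -0.5], [0, 0, 0]],
    [[0.4, -0.03, -0.5], [0, 0, 0]],
    [[0.6, -0.04, -0.5], [0, 0, 0]],
    [[0.8, -0.06, -0.5], [0, 0, 0]],
    [[0.95, -0.06, -0.5], [0, 0, 0]],
    [[0.95, -0.06, -0.5], [0, 0, 0]]
  ],
  "fingers": 0.6
}}

```text
clock: 14.25
tool_pos: [0.5517, -0.0305, 0.1988]
eef_rot: [0.653, 0.757, 0.001, -0.001]
contact_force: [0.2, -0.9, -0.5]
opening: 0.601
finger_force: 0.0
```

```bash
python3 g.py .5332,.2496,.2
```

```text
t 14.25 [ 0.5517 -0.0305  0.1988] op 0.601 ff 0.0 F [ 0.2 -0.9 -0.5] q [-0.01  0.65 -0.02  1.83  0.01  0.66  0.11]
.5332,.2496,.2 [[0.933, 0.076, -0.001], [0.0, -0.001, 0.002]]
blue 3.9; red 57.2; white 5.5;
```

>>> {"api": "send_rows", "payload": {
  "targets": [
    [[0.2, 0.02, 0], [0, 0, 0]],
    [[0.4, 0.04, 0], [0, 0, 0]],
    [[0.6, 0.06, 0], [0, 0, 0]],
    [[0.8, 0.075, 0], [0, 0, 0]],
    [[0.93, 0.076, 0], [0, 0, 0]],
    [[0.93, 0.076, 0.1], [0, 0, 0]],
    [[0.93, 0.076, 0.2], [0, 0, 0]],
    [[0.93, 0.076, 0.2], [0, 0, 0]]
  ]
}}

```text
clock: 15.3
tool_pos: [0.5355, 0.2411, 0.1369]
eef_rot: [0.657, 0.754, -0.002, -0.0]
contact_force: [-0.1, 0.8, -0.6]
opening: 0.598
finger_force: 0.0
```

```bash
python3 g.py .533,.249,.047
```

```text
t 15.3 [0.5355 0.2411 0.1369] op 0.598 ff 0.0 F [-0.1  0.8 -0.6] q [-0.52  0.78  0.03  1.78 -0.04  0.6  -0.33]
.533,.249,.047 [[0.028, -0.003, 0.3], [-0.001, 0.001, -0.001]]
blue 24.5; red 38.5; white 21.3;
```

>>> {"api": "send_rows", "payload": {
  "targets": [
    [[0.025, 0, 0.0], [0, 0, 0]],
    [[0.025, 0.0, 0.12], [0, 0, 0]],
    [[0.025, 0.0, 0.24], [0, 0, 0]],
    [[0.025, 0.0, 0.297], [0, 0, 0]],
    [[0.025, 0.0, 0.297], [0, 0, 0]]
  ]
}}

```text
clock: 15.98
tool_pos: [0.5348, 0.2512, 0.0496]
eef_rot: [0.656, 0.755, -0.0, -0.0]
contact_force: [0.6, -0.4, 0.1]
opening: 0.6
finger_force: 0.0
```

>>> {"api": "send_rows", "payload": {
  "targets": [
    [[0, 0, 0], [0, 0, 0]],
    [[0, 0, 0], [0, 0, 0]],
    [[0, 0, 0], [0, 0, 0]],
    [[0, 0, 0], [0, 0, 0]]
  ],
  "fingers": 0
}}

```text
clock: 16.48
tool_pos: [0.5349, 0.2512, 0.0505]
eef_rot: [0.656, 0.755, 0.0, 0.0]
contact_force: [-1.1, -0.2, 6.5]
opening: 0.273
finger_force: 30.0
```

```bash
python3 g.py  .5984,-.2358,.2
```

```text
t 16.475 [0.5349 0.2512 0.0505] op 0.273 ff 30.00012109056115 F [-1.1 -0.2  6.5] q [-0.53  0.92  0.02  1.8  -0.05  0.42 -0.34]
.5984,-.2358,.2 [[-1.637, -0.015, -0.499], [0.0, -0.0, -0.0]]
blue 40.0; red 26.6; white 27.1;
```

>>> {"api": "send_rows", "payload": {
  "targets": [
    [[0, 0, -0.2], [0, 0, 0]],
    [[0, 0, -0.4], [0, 0, 0]],
    [[0, 0, -0.5], [0, 0, 0]],
    [[-0.2, 0, -0.5], [0, 0, 0]],
    [[-0.4, -0.005, -0.5], [0, 0, 0]],
    [[-0.6, -0.005, -0.5], [0, 0, 0]],
    [[-0.8, -0.01, -0.5], [0, 0, 0]],
    [[-0.95, -0.01, -0.5], [0, 0, 0]]
  ]
}}

```text
clock: 17.52
tool_pos: [0.5711, -0.0351, 0.1996]
eef_rot: [0.657, 0.754, -0.001, 0.0]
contact_force: [0.4, -0.1, -0.5]
opening: 0.274
finger_force: 30.0
```

>>> {"api": "send_rows", "payload": {
  "targets": [
    [[-0.2, 0, 0], [0, 0, 0]],
    [[-0.4, 0, 0], [0, 0, 0]],
    [[-0.6, -0.005, 0], [0, 0, 0]],
    [[-0.69, -0.005, 0], [0, 0, 0]],
    [[-0.69, -0.005, 0.0], [0, 0, 0]],
    [[-0.69, -0.005, 0.2], [0, 0, 0]]
  ]
}}

```text
clock: 18.27
tool_pos: [0.603, -0.2364, 0.1432]
eef_rot: [0.656, 0.755, 0.003, 0.005]
contact_force: [0.6, 0.4, -1.8]
opening: 0.272
finger_force: 30.0
```

```bash
python3 g.py  .5984,-.2358,.05
```

```text
t 18.275 [ 0.603  -0.2364  0.1432] op 0.272 ff 30.00019932165742 F [ 0.6  0.4 -1.8] q [ 0.33  0.83 -0.04  1.59  0.05  0.71  0.4 ]
.5984,-.2358,.05 [[0.005, -0.018, 0.31], [0.003, 0.001, 0.0]]
blue 42.7; red 41.3; white 11.5;
```

>>> {"api": "send_rows", "payload": {
  "targets": [
    [[0, -0.015, 0.1], [0, 0, 0]],
    [[0, -0.015, 0.2], [0, 0, 0]],
    [[0, -0.015, 0.26], [0, 0, 0]],
    [[0, -0.015, 0.28], [0, 0, 0]],
    [[0, -0.015, 0.287], [0, 0, 0]],
    [[0, -0.015, 0.29], [0, 0, 0]],
    [[0, -0.015, 0.29], [0, 0, 0]]
  ]
}}

```text
clock: 19.2
tool_pos: [0.5946, -0.2376, 0.0534]
eef_rot: [0.656, 0.755, 0.0, 0.001]
contact_force: [-0.4, 0.6, -0.7]
opening: 0.277
finger_force: 30.0
```

```bash
python3 g.py .5984,-.2358,.05
```

```text
t 19.2 [ 0.5946 -0.2376  0.0534] op 0.277 ff 30.000026430934668 F [-0.4  0.6 -0.7] q [ 0.33  0.95 -0.04  1.64  0.06  0.55  0.4 ]
.5984,-.2358,.05 [[0.004, 0.013, 0.011], [0.0, 0.0, -0.0]]
blue 43.6; red 42.8; white 9.8;
```

>>> {"api": "send_rows", "payload": {
  "targets": [
    [[0, 0, 0.004], [0, 0, 0]],
    [[0, 0, 0.008], [0, 0, 0]],
    [[0, 0, 0.008], [0, 0, 0]]
  ]
}}

```text
clock: 19.62
tool_pos: [0.5946, -0.2376, 0.0525]
eef_rot: [0.656, 0.755, 0.0, 0.001]
contact_force: [-2.6, 2.1, 12.3]
opening: 0.269
finger_force: 30.0
```

>>> {"api": "send_rows", "payload": {
  "targets": [
    [[0, 0, 0], [0, 0, 0]],
    [[0, 0, 0], [0, 0, 0]],
    [[0, 0, -0.1], [0, 0, 0]],
    [[0, 0, -0.3], [0, 0, 0]],
    [[0, 0, -0.5], [0, 0, 0]],
    [[0.2, -0.03, -0.5], [0, 0, 0]],
    [[0.4, -0.06, -0.5], [0, 0, 0]],
    [[0.6, -0.09, -0.5], [0, 0, 0]],
    [[0.8, -0.12, -0.5], [0, 0, 0]],
    [[0.8, -0.12, -0.5], [0, 0, 0]]
  ],
  "fingers": 0.6
}}

```text
clock: 20.88
tool_pos: [0.5238, 0.0018, 0.2002]
eef_rot: [0.652, 0.758, 0.001, -0.002]
contact_force: [1.3, -0.4, 0.6]
opening: 0.6
finger_force: 0.0
```

```bash
python3 g.py .4525,.2357,.2;python3 - <<'E'
from h import *
d=snapshot("top");crop(d,130,90,325,165,2,"t4")
E
```

```text
t 20.875 [0.5238 0.0018 0.2002] op 0.6 ff 0.0 F [ 1.3 -0.4  0.6] q [-0.08  0.61 -0.01  1.92  0.01  0.62  0.05]
.4525,.2357,.2 [[0.807, -0.119, 0.004], [-0.0, -0.001, 0.003]]
blue 57.1; red 60.5; white 8.5;
```

View pics/t4.png

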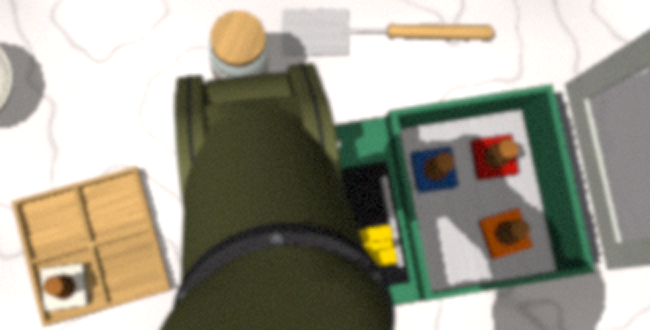

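>>> {"api": "send_rows", "payload": {
  "targets": [
    [[0.2, -0.03, 0], [0, 0, 0]],
    [[0.4, -0.06, 0], [0, 0, 0]],
    [[0.6, -0.09, 0], [0, 0, 0]],
    [[0.8, -0.12, 0], [0, 0, 0]],
    [[0.82, -0.12, 0.1], [0, 0, 0]],
    [[0.82, -0.12, 0.2], [0, 0, 0]],
    [[0.82, -0.12, 0.2], [0, 0, 0]]
  ]
}}

```text
clock: 21.85
tool_pos: [0.4554, 0.2316, 0.1387]
eef_rot: [0.657, 0.754, -0.002, -0.0]
contact_force: [-0.5, -0.0, 0.1]
opening: 0.6
finger_force: 0.0
```

```bash
python3 g.py .453,.236,.047
```

```text
t 21.85 [0.4554 0.2316 0.1387] op 0.6 ff 0.0 F [-0.5 -0.   0.1] q [-0.58  0.7   0.04  2.   -0.05  0.44 -0.37]
.453,.236,.047 [[0.016, -0.005, 0.306], [-0.001, 0.001, -0.001]]
blue 51.2; red 35.6; white 27.0;
```

>>> {"api": "send_rows", "payload": {
  "targets": [
    [[0.012, -0.003, 0.0], [0, 0, 0]],
    [[0.012, -0.003, 0.12], [0, 0, 0]],
    [[0.012, -0.003, 0.24], [0, 0, 0]],
    [[0.012, -0.003, 0.303], [0, 0, 0]],
    [[0.012, -0.003, 0.303], [0, 0, 0]]
  ]
}}

```text
clock: 22.52
tool_pos: [0.4542, 0.2372, 0.0494]
eef_rot: [0.656, 0.754, -0.0, -0.0]
contact_force: [-0.1, 0.1, 0.4]
opening: 0.604
finger_force: 0.0
```

>>> {"api": "send_rows", "payload": {
  "targets": [
    [[0, 0, 0], [0, 0, 0]],
    [[0, 0, 0], [0, 0, 0]],
    [[0, 0, 0], [0, 0, 0]],
    [[0, 0, 0], [0, 0, 0]]
  ],
  "fingers": 0
}}

```text
clock: 23.02
tool_pos: [0.4542, 0.2375, 0.0501]
eef_rot: [0.656, 0.755, 0.0, 0.0]
contact_force: [-0.9, -0.2, 6.6]
opening: 0.273
finger_force: 30.0
```

```bash
python3 g.py  .4994,-.2498,.2
```

```text
t 23.025 [0.4542 0.2375 0.0501] op 0.273 ff 29.999431427568197 F [-0.9 -0.2  6.6] q [-0.58  0.87  0.02  2.04 -0.06  0.23 -0.38]
.4994,-.2498,.2 [[-1.629, -0.076, -0.5], [0.0, -0.0, -0.0]]
blue 43.2; red 29.8; white 69.4;
```

>>> {"api": "send_rows", "payload": {
  "targets": [
    [[0, 0, -0.2], [0, 0, 0]],
    [[0, 0, -0.4], [0, 0, 0]],
    [[0, 0, -0.5], [0, 0, 0]],
    [[-0.2, -0.01, -0.5], [0, 0, 0]],
    [[-0.4, -0.02, -0.5], [0, 0, 0]],
    [[-0.6, -0.03, -0.5], [0, 0, 0]],
    [[-0.8, -0.04, -0.5], [0, 0, 0]],
    [[-0.95, -0.045, -0.5], [0, 0, 0]]
  ]
}}

```text
clock: 24.08
tool_pos: [0.4797, -0.0498, 0.1994]
eef_rot: [0.657, 0.754, -0.0, 0.0]
contact_force: [0.7, 0.0, -1.9]
opening: 0.273
finger_force: 30.0
```

>>> {"api": "send_rows", "payload": {
  "targets": [
    [[-0.2, -0.01, 0], [0, 0, 0]],
    [[-0.4, -0.02, 0], [0, 0, 0]],
    [[-0.6, -0.03, 0], [0, 0, 0]],
    [[-0.68, -0.033, 0], [0, 0, 0]],
    [[-0.68, -0.033, 0.0], [0, 0, 0]],
    [[-0.68, -0.033, 0.2], [0, 0, 0]]
  ]
}}

```text
clock: 24.82
tool_pos: [0.5026, -0.2501, 0.1421]
eef_rot: [0.656, 0.755, 0.002, 0.005]
contact_force: [0.3, -0.5, -1.9]
opening: 0.274
finger_force: 30.0
```

```bash
python3 g.py  .4994,-.2498,.05
```

```text
t 24.825 [ 0.5026 -0.2501  0.1421] op 0.274 ff 29.999651201069355 F [ 0.3 -0.5 -1.9] q [ 0.42  0.74 -0.06  1.86  0.08  0.53  0.45]
.4994,-.2498,.05 [[0.004, -0.013, 0.307], [0.003, 0.001, 0.0]]
blue 39.1; red 36.1; white 39.4;
```

>>> {"api": "send_rows", "payload": {
  "targets": [
    [[0, -0.005, 0.1], [0, 0, 0]],
    [[0, -0.005, 0.2], [0, 0, 0]],
    [[0, -0.005, 0.26], [0, 0, 0]],
    [[0, -0.005, 0.28], [0, 0, 0]],
    [[0, -0.005, 0.288], [0, 0, 0]],
    [[0, -0.005, 0.293], [0, 0, 0]],
    [[0, -0.005, 0.293], [0, 0, 0]]
  ]
}}

```text
clock: 25.75
tool_pos: [0.4977, -0.2506, 0.0522]
eef_rot: [0.656, 0.755, 0.0, 0.001]
contact_force: [-0.3, 0.4, 0.8]
opening: 0.275
finger_force: 30.0
```

```bash
python3 g.py .4994,-.2498,.05
```

```text
t 25.75 [ 0.4977 -0.2506  0.0522] op 0.275 ff 29.999564923346043 F [-0.3  0.4  0.8] q [ 0.41  0.89 -0.04  1.9   0.09  0.35  0.43]
.4994,-.2498,.05 [[0.002, 0.006, 0.007], [0.0, 0.0, -0.0]]
blue 39.8; red 37.2; white 38.6;
```

Contact begins; lower a touch, release and lift away.

>>> {"api": "send_rows", "payload": {
  "targets": [
    [[0, 0, 0.003], [0, 0, 0]],
    [[0, 0, 0.005], [0, 0, 0]],
    [[0, 0, 0.005], [0, 0, 0]]
  ]
}}

```text
clock: 26.18
tool_pos: [0.4978, -0.2506, 0.0521]
eef_rot: [0.656, 0.755, 0.0, 0.001]
contact_force: [-2.3, 1.3, 15.5]
opening: 0.278
finger_force: 30.0
```

>>> {"api": "send_rows", "payload": {
  "targets": [
    [[0, 0, 0], [0, 0, 0]],
    [[0, 0, 0], [0, 0, 0]],
    [[0, 0, -0.1], [0, 0, 0]],
    [[0, 0, -0.3], [0, 0, 0]],
    [[0, 0, -0.5], [0, 0, 0]],
    [[0.2, 0, -0.7], [0, 0, 0]],
    [[0.4, 0, -0.9], [0, 0, 0]],
    [[0.6, 0, -0.9], [0, 0, 0]],
    [[0.7, 0, -0.9], [0, 0, 0]]
  ],
  "fingers": 0.6
}}

```text
clock: 27.3
tool_pos: [0.4683, -0.042, 0.3211]
eef_rot: [0.657, 0.754, 0.001, 0.001]
contact_force: [1.8, 0.2, 0.2]
opening: 0.603
finger_force: 0.0
```

```bash
python3 g.py;python3 - <<'E'
from h import *
import cv2
d=snapshot("side");s=snapshot("top")
a=cv2.convertScaleAbs(cv2.resize(d["img"][200:384,200:470],None,fx=2.8,fy=2.8,interpolation=cv2.INTER_CUBIC),alpha=1.4)
cv2.imwrite("pics/s5.png",a);crop(s,330,120,110,110,5,"t5")
np.save("side5.npy",d["img"])
E
```

```text
t 27.3 [ 0.4683 -0.042   0.3211] op 0.603 ff 0.0 F [1.8 0.2 0.2] q [ 0.05  0.37 -0.08  1.9   0.04  0.86  0.09]
blue 47.1; red 47.7; white 34.8;
```

View pics/s5.png

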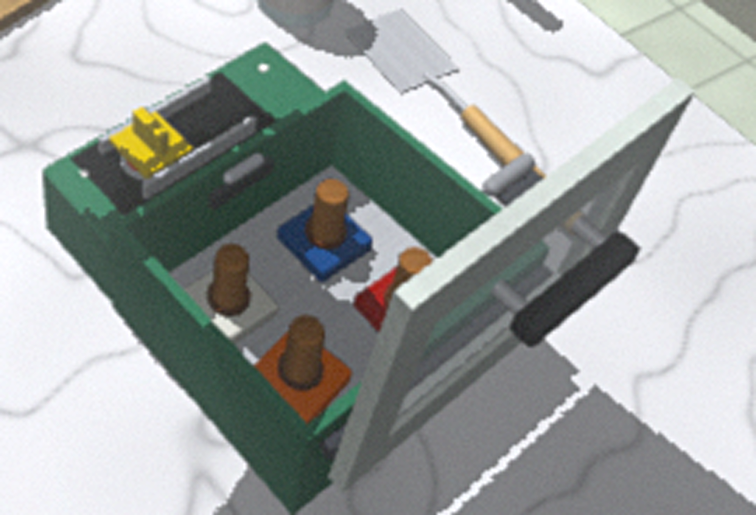

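```bash
cat >> h.py <<'E'
XH=.109
def lidp(th,r,h,y=0): return w((XH-r*np.cos(th)+h*np.sin(th),y,.088+r*np.sin(th)+h*np.cos(th)))
def yaw(): return STER[2]+np.pi/2
E
python3 - <<'E'
from h import *
from scipy.optimize import minimize
d=snapshot("side")
ob={(1,):(full(690,95,200,200,2.8)),(-1,):full(405,300,200,200,2.8)}
for th in np.arange(1.3,1.86,.05):
    print(round(th,2),[ (px(d,lidp(th,.209,h,y*.115))-np.array(ob[(y,)])).round(1).tolist() for y in(1,-1) for h in (.024,.012)])
E
```

```text
1.3 [[-33.9, -25.6], [-40.1, -28.0], [-33.7, -30.8], [-39.5, -34.6]]
1.35 [[-28.4, -22.7], [-34.7, -25.5], [-28.5, -26.6], [-34.5, -30.8]]
1.4 [[-22.8, -19.5], [-29.3, -22.6], [-23.1, -22.0], [-29.3, -26.7]]
1.45 [[-17.3, -16.0], [-23.8, -19.5], [-17.7, -17.0], [-23.9, -22.2]]
1.5 [[-11.7, -12.1], [-18.2, -16.0], [-12.1, -11.7], [-18.5, -17.3]]
1.55 [[-6.1, -8.0], [-12.6, -12.2], [-6.5, -6.1], [-13.0, -12.1]]
1.6 [[-0.5, -3.6], [-7.1, -8.2], [-0.9, -0.2], [-7.5, -6.5]]
1.65 [[5.0, 1.0], [-1.6, -3.9], [4.7, 6.0], [-1.9, -0.7]]
1.7 [[10.4, 5.9], [3.9, 0.7], [10.3, 12.5], [3.7, 5.5]]
1.75 [[15.7, 11.1], [9.3, 5.6], [15.8, 19.3], [9.2, 11.9]]
1.8 [[20.9, 16.5], [14.6, 10.7], [21.3, 26.3], [14.8, 18.6]]
1.85 [[25.9, 22.1], [19.8, 16.0], [26.7, 33.5], [20.2, 25.5]]
```

```bash
cat >> h.py <<'E'
def ster(p): C,S=np.cos(STER[2]),np.sin(STER[2]);q=np.array(p[:2])-STER[:2];return np.array([C*q[0]+S*q[1],-S*q[0]+C*q[1],p[2]])
def st():
    s=get_state();print("t",s["clock"],"ster",ster(s["tool_pos"]).round(4),"op",round(s["opening"],3),"ff",round(float(s["finger_force"]),1),"F",s["contact_force"].round(1));return ster(s["tool_pos"])
def goto(*ps):
    c=st()
    for p in ps: print(p,row(w(p),yaw()))
E
python3 - <<'E'
from h import *
goto((.02,0,.38),(.2,0,.38),(.2,0,.265))
E
```

```text
t 27.5 ster [-0.2495 -0.0522  0.3199] op 0.602 ff 0.0 F [-0.3 -1.1 -0.4]
(0.02, 0, 0.38) [[-0.899, 0.172, -0.2], [0.0, 0.0, 0.001]]
(0.2, 0, 0.38) [[-1.499, 0.17, -0.2], [0.0, 0.0, 0.001]]
(0.2, 0, 0.265) [[-1.499, 0.17, 0.183], [0.0, 0.0, 0.001]]
```

>>> {"api": "send_rows", "payload": {
  "targets": [
    [[0, 0.1, -0.2], [0, 0, 0]],
    [[-0.2, 0.17, -0.2], [0, 0, 0]],
    [[-0.4, 0.17, -0.2], [0, 0, 0]],
    [[-0.6, 0.17, -0.2], [0, 0, 0]],
    [[-0.8, 0.17, -0.2], [0, 0, 0]],
    [[-0.95, 0.17, -0.2], [0, 0, 0]]
  ],
  "fingers": 0,
  "newtons": 20
}}

```text
clock: 28.25
tool_pos: [0.5563, -0.3246, 0.3785]
eef_rot: [0.659, 0.753, -0.001, -0.0]
contact_force: [0.6, 0.7, -0.2]
opening: 0.004
finger_force: 0.0
```

>>> {"api": "send_rows", "payload": {
  "targets": [
    [[-0.2, 0, 0], [0, 0, 0]],
    [[-0.4, 0, 0], [0, 0, 0]],
    [[-0.55, 0, 0], [0, 0, 0]],
    [[-0.55, 0, 0], [0, 0, 0]],
    [[-0.55, 0, 0.2], [0, 0, 0]],
    [[-0.55, 0, 0.38], [0, 0, 0]],
    [[-0.55, 0, 0.38], [0, 0, 0]]
  ]
}}

```text
clock: 29.12
tool_pos: [0.5777, -0.4803, 0.2603]
eef_rot: [0.656, 0.754, -0.001, -0.006]
contact_force: [-0.1, 0.4, -0.1]
opening: 0.004
finger_force: 0.0
```

```bash
python3 - <<'E'
from h import *
c=st()
for th in np.arange(1.6,-.01,-.1):
    p=ster(lidp(th,.185,.024)); print(th.round(2),[round(-(p[0]+.009-c[0])/.3,3),round(-c[1]/.3,3),round(-(p[2]-c[2])/.3,3)])
d=snapshot("side");crop(d,290,150,200,190,3,"s6")
E
```

```text
t 29.125 ster [ 0.1992 -0.0046  0.2603] op 0.004 ff 0.0 F [-0.1  0.4 -0.1]
1.6 [np.float64(0.173), np.float64(0.015), np.float64(-0.04)]
1.5 [np.float64(0.235), np.float64(0.015), np.float64(-0.046)]
1.4 [np.float64(0.297), np.float64(0.015), np.float64(-0.047)]
1.3 [np.float64(0.359), np.float64(0.015), np.float64(-0.041)]
1.2 [np.float64(0.42), np.float64(0.015), np.float64(-0.029)]
1.1 [np.float64(0.479), np.float64(0.015), np.float64(-0.011)]
1.0 [np.float64(0.537), np.float64(0.015), np.float64(0.012)]
0.9 [np.float64(0.591), np.float64(0.015), np.float64(0.042)]
0.8 [np.float64(0.643), np.float64(0.015), np.float64(0.076)]
0.7 [np.float64(0.691), np.float64(0.015), np.float64(0.116)]
0.6 [np.float64(0.735), np.float64(0.015), np.float64(0.16)]
0.5 [np.float64(0.774), np.float64(0.015), np.float64(0.209)]
0.4 [np.float64(0.808), np.float64(0.015), np.float64(0.261)]
0.3 [np.float64(0.836), np.float64(0.015), np.float64(0.316)]
0.2 [np.float64(0.859), np.float64(0.015), np.float64(0.374)]
0.1 [np.float64(0.876), np.float64(0.015), np.float64(0.433)]
-0.0 [np.float64(0.887), np.float64(0.015), np.float64(0.494)]
```

View pics/s6.png

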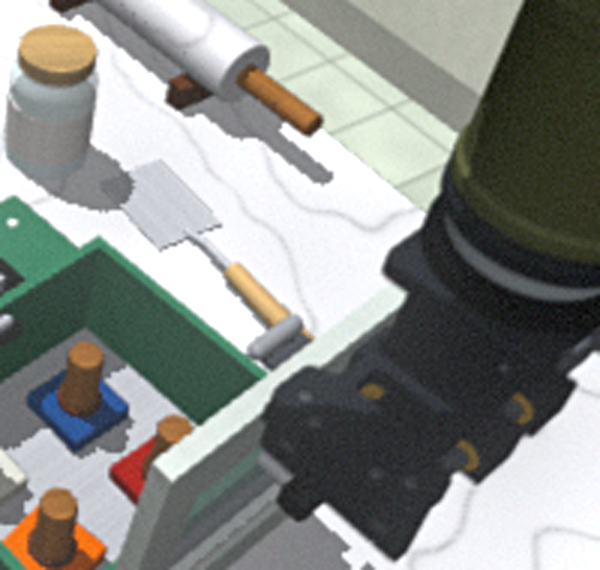

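>>> {"api": "send_rows", "payload": {
  "targets": [
    [[0.1, 0.015, -0.04], [0, 0, 0]],
    [[0.17, 0.015, -0.04], [0, 0, 0]],
    [[0.235, 0.015, -0.045], [0, 0, 0]],
    [[0.3, 0.015, -0.045], [0, 0, 0]],
    [[0.36, 0.015, -0.04], [0, 0, 0]],
    [[0.42, 0.015, -0.03], [0, 0, 0]],
    [[0.48, 0.015, -0.01], [0, 0, 0]],
    [[0.54, 0.015, 0.012], [0, 0, 0]],
    [[0.59, 0.015, 0.042], [0, 0, 0]],
    [[0.643, 0.015, 0.076], [0, 0, 0]]
  ]
}}

```text
clock: 30.42
tool_pos: [0.5613, -0.292, 0.2472]
eef_rot: [0.657, 0.754, 0.001, 0.004]
contact_force: [0.4, -0.7, 1.5]
opening: 0.007
finger_force: 0.7
```

```bash
python3 - <<'E'
from h import *
c=st()
for th in np.arange(.7,-.01,-.1):
    p=ster(lidp(th,.185,.024)); print(th.round(2),[round(-(p[0]+.009-c[0])/.3,3),round(-c[1]/.3,3),round(-(p[2]-c[2])/.3,3)])
d=snapshot("side");crop(d,270,130,200,190,3,"s7")
E
```

```text
t 30.425 ster [0.0104 0.0054 0.2472] op 0.007 ff 0.7 F [ 0.4 -0.7  1.5]
0.7 [np.float64(0.062), np.float64(-0.018), np.float64(0.072)]
0.6 [np.float64(0.105), np.float64(-0.018), np.float64(0.117)]
0.5 [np.float64(0.144), np.float64(-0.018), np.float64(0.165)]
0.4 [np.float64(0.178), np.float64(-0.018), np.float64(0.217)]
0.3 [np.float64(0.207), np.float64(-0.018), np.float64(0.272)]
0.2 [np.float64(0.23), np.float64(-0.018), np.float64(0.33)]
0.1 [np.float64(0.247), np.float64(-0.018), np.float64(0.39)]
0.0 [np.float64(0.258), np.float64(-0.018), np.float64(0.451)]
```

View pics/s7.png

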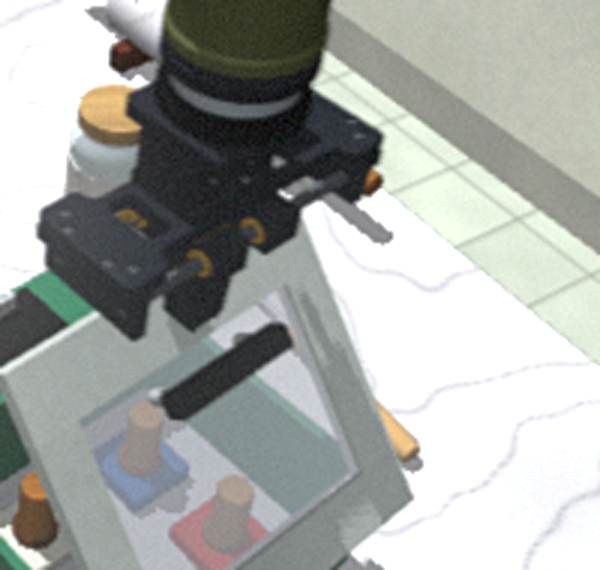

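>>> {"api": "send_rows", "payload": {
  "targets": [
    [[0.06, 0, 0.07], [0, 0, 0]],
    [[0.105, 0, 0.117], [0, 0, 0]],
    [[0.144, 0, 0.165], [0, 0, 0]],
    [[0.178, 0, 0.217], [0, 0, 0]],
    [[0.205, 0, 0.272], [0, 0, 0]],
    [[0.225, 0, 0.33], [0, 0, 0]],
    [[0.24, 0, 0.37], [0, 0, 0]],
    [[0.245, 0, 0.39], [0, 0, 0]],
    [[0.245, 0, 0.4], [0, 0, 0]],
    [[0.245, 0, 0.4], [0, 0, 0]]
  ]
}}

```text
clock: 31.72
tool_pos: [0.5497, -0.2177, 0.1248]
eef_rot: [0.656, 0.755, 0.001, 0.001]
contact_force: [-1.2, 1.8, 8.1]
opening: 0.009
finger_force: 3.9
```

```bash
python3 - <<'E'
from h import *
goto((-.08,0,.112),(-.08,0,.106))
E
```

```text
t 31.725 ster [-0.0647  0.0043  0.1248] op 0.009 ff 3.9 F [-1.2  1.8  8.1]
(-0.08, 0, 0.112) [[0.051, -0.014, 0.042], [0.001, 0.0, -0.0]]
(-0.08, 0, 0.106) [[0.051, -0.014, 0.062], [0.001, 0.0, -0.0]]
```

>>> {"api": "send_rows", "payload": {
  "targets": [
    [[0.0, 0, 0.01], [0, 0, 0]],
    [[0, 0, 0.02], [0, 0, 0]],
    [[0, 0, 0.03], [0, 0, 0]],
    [[0, 0, 0.04], [0, 0, 0]],
    [[0, 0, 0.045], [0, 0, 0]],
    [[0, 0, 0.045], [0, 0, 0]]
  ]
}}

```text
clock: 32.48
tool_pos: [0.5495, -0.2179, 0.1122]
eef_rot: [0.656, 0.754, 0.001, 0.001]
contact_force: [-3.9, 3.2, 20.9]
opening: 0.007
finger_force: 10.2
```

```bash
python3 - <<'E'
from h import *
goto((-.043,0,.21),(-.043,0,.12))
E
```

```text
t 32.475 ster [-0.0646  0.004   0.1122] op 0.007 ff 10.2 F [-3.9  3.2 20.9]
(-0.043, 0, 0.21) [[-0.072, -0.013, -0.326], [0.001, 0.0, -0.0]]
(-0.043, 0, 0.12) [[-0.072, -0.013, -0.026], [0.001, 0.0, -0.0]]
```

>>> {"api": "send_rows", "payload": {
  "targets": [
    [[0, 0, -0.15], [0, 0, 0]],
    [[-0.07, -0.013, -0.3], [0, 0, 0.06]],
    [[-0.07, -0.013, -0.326], [0, 0, 0.5]],
    [[-0.07, -0.013, -0.326], [0, 0, 0.5]],
    [[-0.07, -0.013, -0.326], [0, 0, 0.5]],
    [[-0.07, -0.013, -0.326], [0, 0, 0.5]],
    [[-0.07, -0.013, -0.326], [0, 0, 0.5]],
    [[-0.07, -0.013, -0.326], [0, 0, 0.5]],
    [[-0.07, -0.013, -0.326], [0, 0, 0.5]],
    [[-0.07, -0.013, -0.326], [0, 0, 0.5]],
    [[-0.07, -0.013, -0.326], [0, 0, 0.5]],
    [[-0.07, -0.013, -0.326], [0, 0, 0.5]]
  ],
  "fingers": 0.6
}}

```text
clock: 33.98
tool_pos: [0.5477, -0.2392, 0.2073]
eef_rot: [0.998, 0.07, 0.0, 0.0]
contact_force: [-0.1, -0.5, 0.3]
opening: 0.601
finger_force: 0.0
```

```bash
python3 - <<'E'
from h import *
import h
h.yaw=lambda:STER[2]
goto((-.043,0,.15),(-.043,0,.12))
print(get_state()["q"].round(2))
d=snapshot("side");crop(d,240,110,200,190,3,"s8")
E
```

```text
t 33.975 ster [-0.0437 -0.0007  0.2073] op 0.601 ff 0.0 F [-0.1 -0.5  0.3]
(-0.043, 0, 0.15) [[0.002, 0.002, 0.191], [0.0, 0.0, 0.0]]
(-0.043, 0, 0.12) [[0.002, 0.002, 0.291], [0.0, 0.0, 0.0]]
[ 0.08  0.73  0.45  1.7  -0.42  0.8  -0.7 ]
```

View pics/s8.png

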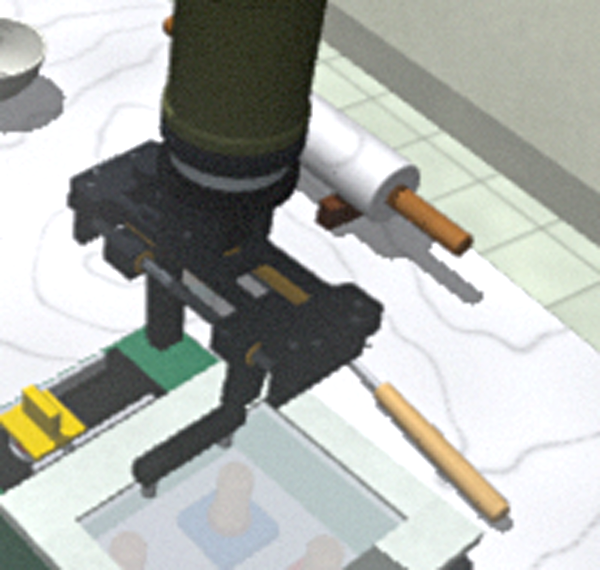

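>>> {"api": "send_rows", "payload": {
  "targets": [
    [[0, 0, 0.1], [0, 0, 0]],
    [[0, 0, 0.2], [0, 0, 0]],
    [[0, 0, 0.25], [0, 0, 0]],
    [[0, 0, 0.275], [0, 0, 0]],
    [[0, 0, 0.275], [0, 0, 0]]
  ]
}}

```text
clock: 34.65
tool_pos: [0.5479, -0.2391, 0.125]
eef_rot: [0.998, 0.07, 0.0, 0.0]
contact_force: [-0.0, 0.1, 0.6]
opening: 0.604
finger_force: 0.0
```

>>> {"api": "send_rows", "payload": {
  "targets": [
    [[0, 0, 0], [0, 0, 0]],
    [[0, 0, 0], [0, 0, 0]],
    [[0, 0, 0], [0, 0, 0]],
    [[0, 0, 0], [0, 0, 0]],
    [[0, 0, 0], [0, 0, 0]]
  ],
  "fingers": 0,
  "newtons": 30
}}

```text
clock: 35.28
tool_pos: [0.5478, -0.2385, 0.125]
eef_rot: [0.998, 0.07, 0.0, -0.0]
contact_force: [-0.4, 0.3, 1.7]
opening: 0.178
finger_force: 30.0
```

```bash
python3 -c "
from h import *
st()"
```

```text
t 35.275 ster [-0.0445 -0.0005  0.125 ] op 0.178 ff 30.0 F [-0.4  0.3  1.7]
```

>>> {"api": "send_rows", "payload": {
  "targets": [
    [[0, 0, -0.006], [0, 0, 0]],
    [[0, 0, -0.012], [0, 0, 0]],
    [[0, 0, -0.018], [0, 0, 0]],
    [[0, 0, -0.018], [0, 0, 0]]
  ]
}}

```text
clock: 35.78
tool_pos: [0.5477, -0.2385, 0.13]
eef_rot: [0.998, 0.07, -0.0, -0.0]
contact_force: [1.1, 1.8, -4.9]
opening: 0.176
finger_force: 30.0
```

>>> {"api": "send_rows", "payload": {
  "targets": [
    [[0, 0, -0.003], [0, 0, 0]],
    [[0, 0, -0.005], [0, 0, 0]],
    [[0, 0, -0.005], [0, 0, 0]]
  ]
}}

```text
clock: 36.15
tool_pos: [0.5478, -0.2386, 0.1315]
eef_rot: [0.998, 0.07, -0.0, -0.0]
contact_force: [1.4, 2.1, -6.0]
opening: 0.177
finger_force: 30.0
```

>>> {"api": "send_rows", "payload": {
  "targets": [
    [[0, 0, -0.003], [0, 0, 0]],
    [[0, 0, -0.005], [0, 0, 0]],
    [[0, 0, -0.005], [0, 0, 0]]
  ]
}}

```text
clock: 36.52
tool_pos: [0.5477, -0.2386, 0.1321]
eef_rot: [0.998, 0.07, -0.0, -0.0]
contact_force: [4.8, 0.5, -21.4]
opening: 0.175
finger_force: 30.0
```

```bash
python3 - <<'E'
from h import *
st()
d=snapshot("side");crop(d,240,150,200,190,3,"s9")
E
```

```text
t 36.525 ster [-0.0443 -0.0007  0.1321] op 0.175 ff 30.0 F [  4.8   0.5 -21.4]
```

View pics/s9.png

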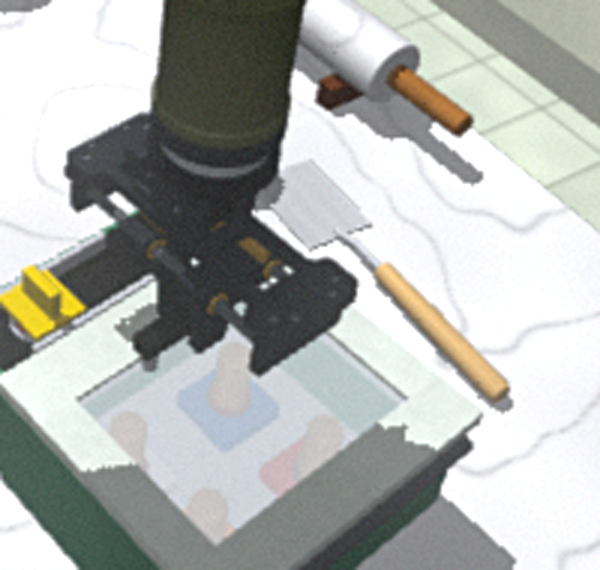

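Stop reached with about 21 N and the lid stays shut. Ease down, release, rise.

>>> {"api": "send_rows", "payload": {
  "targets": [
    [[0, 0, 0.008], [0, 0, 0]],
    [[0, 0, 0.018], [0, 0, 0]],
    [[0, 0, 0.026], [0, 0, 0]],
    [[0, 0, 0.026], [0, 0, 0]]
  ]
}}

```text
clock: 37.08
tool_pos: [0.5478, -0.2387, 0.1258]
eef_rot: [0.998, 0.07, 0.0, -0.0]
contact_force: [0.9, 3.1, -1.7]
opening: 0.176
finger_force: 30.0
```

>>> {"api": "send_rows", "payload": {
  "targets": [
    [[0, 0, 0], [0, 0, 0]],
    [[0, 0, 0], [0, 0, 0]],
    [[0, 0, 0], [0, 0, 0]],
    [[0, 0, -0.1], [0, 0, 0]],
    [[0, 0, -0.25], [0, 0, 0]],
    [[0, 0, -0.25], [0, 0, -0.06]]
  ],
  "fingers": 0.6
}}

```text
clock: 37.83
tool_pos: [0.5495, -0.2408, 0.2038]
eef_rot: [0.986, 0.165, 0.003, 0.003]
contact_force: [-0.8, -0.7, -1.2]
opening: 0.596
finger_force: 0.0
```

```bash
python3 - <<'E'
from h import *
goto((-.1465,-.042,.2))
E
```

```text
t 37.825 ster [-0.0419  0.0008  0.2038] op 0.596 ff 0.0 F [-0.8 -0.7 -1.2]
(-0.1465, -0.042, 0.2) [[-0.074, -0.37, 0.01], [0.002, 0.0, -0.439]]
```

>>> {"api": "send_rows", "payload": {
  "targets": [
    [[-0.074, -0.37, 0.01], [0, 0, -0.2]],
    [[-0.074, -0.37, 0.01], [0, 0, -0.439]],
    [[-0.074, -0.37, 0.01], [0, 0, -0.439]],
    [[-0.074, -0.37, 0.01], [0, 0, -0.439]],
    [[-0.074, -0.37, 0.01], [0, 0, -0.439]],
    [[-0.074, -0.37, 0.01], [0, 0, -0.439]],
    [[-0.074, -0.37, 0.01], [0, 0, -0.439]],
    [[-0.074, -0.37, 0.01], [0, 0, -0.439]],
    [[-0.074, -0.37, 0.01], [0, 0, -0.439]],
    [[-0.074, -0.37, 0.01], [0, 0, -0.439]]
  ]
}}

```text
clock: 39.08
tool_pos: [0.4911, -0.1412, 0.1975]
eef_rot: [0.658, 0.753, -0.0, 0.0]
contact_force: [-0.3, -0.0, 0.9]
opening: 0.598
finger_force: 0.0
```

```bash
python3 - <<'E'
from h import *
d=snapshot("top")
for c in [(78,328),(138,318),(146,383),(87,392)]: print(ster(pt(d,*full(*c,280,95,3),.094)).round(4))
print(ster(pt(d,*full(115,354,280,95,3),.118)).round(4))
# side view yellow mask
s=snapshot("side");h=cv2.cvtColor(s["img"],cv2.COLOR_BGR2HSV);m=cv2.inRange(h,(22,150,60),(35,255,255))
ys,xs=np.nonzero(m);print(len(xs),xs.min(),xs.max(),ys.min(),ys.max())
goto((-.1455,-.042,.13),(-.1455,-.042,.098))
crop(s,220,150,130,125,6,"s10")
E
```

```text
[-0.1675 -0.0189  0.094 ]
[-0.1194 -0.0186  0.094 ]
[-0.1225 -0.0698  0.094 ]
[-0.1693 -0.0694  0.094 ]
[-0.1465 -0.0448  0.118 ]
317 240 268 239 262
t 39.175 ster [-0.1489 -0.0431  0.1974] op 0.603 ff 0.0 F [-0.3  0.1 -0.6]
(-0.1455, -0.042, 0.13) [[-0.011, 0.004, 0.225], [0.0, 0.0, -0.002]]
(-0.1455, -0.042, 0.098) [[-0.011, 0.004, 0.331], [0.0, 0.0, -0.002]]
```

View pics/s10.png

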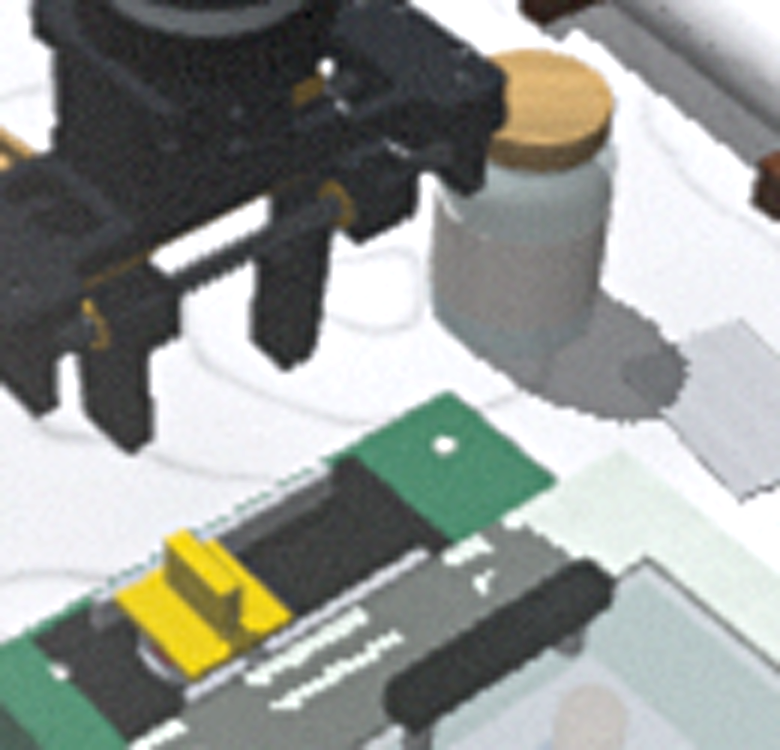

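```bash
python3 - <<'E'
from h import *
s=snapshot("side");print(ster(pt(s,*full(204,564,220,150,6),.118)).round(4))
d=snapshot("top");print("jar",ster(pt(d,250,106,.12)).round(3))
E
```

```text
[-0.1445 -0.0451  0.118 ]
jar [-0.261  0.229  0.12 ]
```

>>> {"api": "send_rows", "payload": {
  "targets": [
    [[-0.011, 0, 0.1], [0, 0, 0]],
    [[-0.011, 0, 0.2], [0, 0, 0]],
    [[-0.011, 0, 0.28], [0, 0, 0]],
    [[-0.011, 0, 0.32], [0, 0, 0]],
    [[-0.011, 0, 0.32], [0, 0, 0]],
    [[-0.011, 0, 0.32], [0, 0, 0]]
  ]
}}

```text
clock: 40.02
tool_pos: [0.4921, -0.1443, 0.1021]
eef_rot: [0.658, 0.753, 0.0, 0.001]
contact_force: [0.6, -0.2, 0.8]
opening: 0.599
finger_force: 0.0
```

```bash
python3 - <<'E'
from h import *
goto((-.146,-.042,.098))
E
```

```text
t 40.025 ster [-0.1455 -0.0426  0.1021] op 0.599 ff 0.0 F [ 0.6 -0.2  0.8]
(-0.146, -0.042, 0.098) [[0.002, 0.002, 0.014], [0.0, 0.0, -0.001]]
```

>>> {"api": "send_rows", "payload": {
  "targets": [
    [[0, -0.007, 0.008], [0, 0, 0]],
    [[0, -0.007, 0.008], [0, 0, 0]],
    [[0, -0.007, 0.008], [0, 0, 0]],
    [[0, -0.007, 0.008], [0, 0, 0]],
    [[0, -0.007, 0.008], [0, 0, 0]],
    [[0, -0.007, 0.008], [0, 0, 0]]
  ],
  "fingers": 0,
  "newtons": 25
}}

```text
clock: 40.78
tool_pos: [0.4898, -0.1444, 0.0991]
eef_rot: [0.658, 0.753, 0.0, 0.0]
contact_force: [1.0, 1.2, 0.9]
opening: 0.113
finger_force: 25.0
```

```bash
python3 - <<'E'
from h import *
st()
E
```

```text
t 40.775 ster [-0.1457 -0.0448  0.0991] op 0.113 ff 25.0 F [1.  1.2 0.9]
```

>>> {"api": "send_rows", "payload": {
  "targets": [
    [[0, 0.04, 0], [0, 0, 0]],
    [[0, 0.08, 0], [0, 0, 0]],
    [[0, 0.12, 0], [0, 0, 0]],
    [[0, 0.15, 0], [0, 0, 0]],
    [[0, 0.175, 0], [0, 0, 0]],
    [[0, 0.185, 0], [0, 0, 0]],
    [[0, 0.185, 0], [0, 0, 0]]
  ]
}}

```text
clock: 41.65
tool_pos: [0.5457, -0.1362, 0.0991]
eef_rot: [0.657, 0.754, 0.001, 0.0]
contact_force: [0.5, 2.4, 3.3]
opening: 0.108
finger_force: 25.0
```

>>> {"api": "send_rows", "payload": {
  "targets": [
    [[0, 0.006, 0], [0, 0, 0]],
    [[0, 0.01, 0], [0, 0, 0]],
    [[0, 0.01, 0], [0, 0, 0]]
  ]
}}

```text
clock: 42.02
tool_pos: [0.5459, -0.1362, 0.0991]
eef_rot: [0.658, 0.753, -0.001, -0.001]
contact_force: [-4.3, 2.9, 8.0]
opening: 0.114
finger_force: 25.0
```

```bash
python3 - <<'E'
from h import *
st()
E
```

```text
t 42.025 ster [-0.146   0.0119  0.0991] op 0.114 ff 25.0 F [-4.3  2.9  8. ]
```

>>> {"api": "send_rows", "payload": {
  "targets": [
    [[0, -0.006, 0], [0, 0, 0]],
    [[0, -0.006, 0], [0, 0, 0]],
    [[0, -0.006, 0], [0, 0, 0]],
    [[0, -0.006, -0.1], [0, 0, 0]],
    [[0, -0.006, -0.2], [0, 0, 0]],
    [[0, -0.006, -0.2], [0, 0, 0]]
  ],
  "fingers": 0.5
}}

```text
clock: 42.78
tool_pos: [0.5474, -0.1373, 0.1609]
eef_rot: [0.658, 0.753, 0.001, 0.002]
contact_force: [-0.4, -0.0, 0.9]
opening: 0.498
finger_force: 0.0
```

>>> {"api": "send_rows", "payload": {
  "targets": [
    [[0, -0.1, 0], [0, 0, 0]],
    [[0, -0.19, 0], [0, 0, 0]],
    [[0, -0.19, 0], [0, 0, 0]],
    [[0, -0.19, 0], [0, 0, 0]],
    [[0, -0.19, 0], [0, 0, 0]]
  ],
  "fingers": 0
}}

```text
clock: 43.4
tool_pos: [0.4905, -0.1442, 0.1588]
eef_rot: [0.657, 0.754, 0.0, 0.0]
contact_force: [-0.9, -0.7, 1.0]
opening: 0.003
finger_force: 0.0
```

```bash
python3 - <<'E'
from h import *
goto((-.1455,-.046,.09),(-.1455,-.046,.078))
d=snapshot("side");crop(d,220,150,130,125,6,"s11")
E
```

```text
t 43.4 ster [-0.1458 -0.0442  0.1588] op 0.003 ff 0.0 F [-0.9 -0.7  1. ]
(-0.1455, -0.046, 0.09) [[-0.001, -0.006, 0.229], [0.0, -0.0, -0.001]]
(-0.1455, -0.046, 0.078) [[-0.001, -0.006, 0.269], [0.0, -0.0, -0.001]]
```

View pics/s11.png

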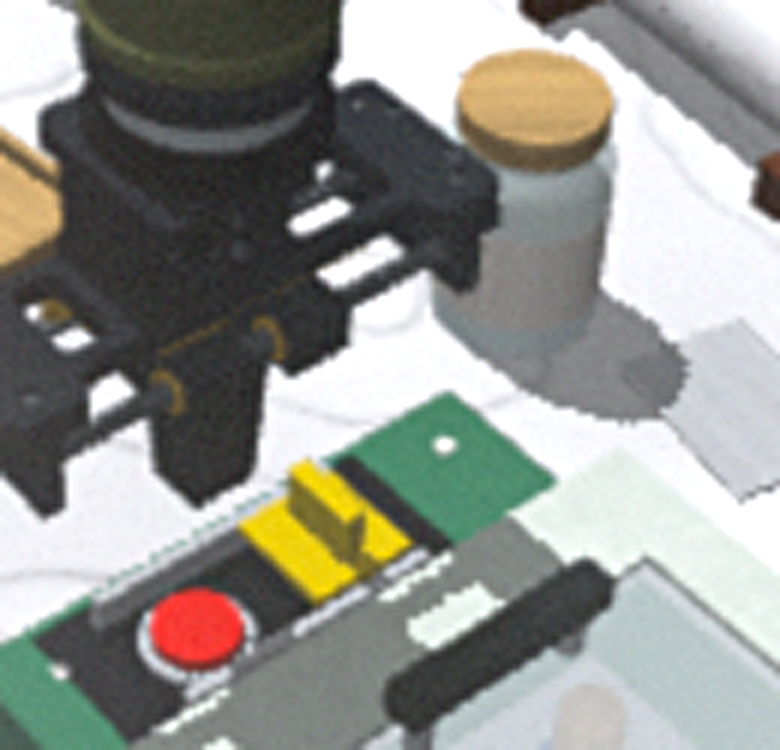

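I have now viewed 15 pictures, one over the limit of 14, so from here on I'll use numbers only. This last one shows the red button uncovered at crop pixel (198,628), with the tab aside and the lid shut.

```bash
python3 - <<'E'
from h import *
d=snapshot("side");b=ster(pt(d,*full(198,628,220,150,6),.0855));print(b.round(4))
E
```

```text
[-0.1447 -0.0473  0.0855]
```

>>> {"api": "send_rows", "payload": {
  "targets": [
    [[0, -0.006, 0.1], [0, 0, 0]],
    [[0, -0.006, 0.18], [0, 0, 0]],
    [[0, -0.006, 0.22], [0, 0, 0]],
    [[0, -0.006, 0.22], [0, 0, 0]]
  ]
}}

```text
clock: 44.0
tool_pos: [0.4873, -0.1445, 0.0925]
eef_rot: [0.658, 0.753, -0.0, -0.001]
contact_force: [-0.9, 0.2, -0.3]
opening: 0.007
finger_force: 0.0
```

```bash
python3 - <<'E'
from h import *
goto((-.1455,-.046,.078))
E
```

```text
t 44.0 ster [-0.1459 -0.0474  0.0925] op 0.007 ff 0.0 F [-0.9  0.2 -0.3]
(-0.1455, -0.046, 0.078) [[-0.001, 0.005, 0.048], [-0.0, -0.0, -0.001]]
```

>>> {"api": "send_rows", "payload": {
  "targets": [
    [[0, 0, 0.015], [0, 0, 0]],
    [[0, 0, 0.03], [0, 0, 0]],
    [[0, 0, 0.04], [0, 0, 0]],
    [[0, 0, 0.048], [0, 0, 0]],
    [[0, 0, 0.051], [0, 0, 0]],
    [[0, 0, 0.051], [0, 0, 0]]
  ]
}}

```text
clock: 44.75
tool_pos: [0.488, -0.1449, 0.0788]
eef_rot: [0.658, 0.753, 0.0, 0.001]
contact_force: [-1.7, 0.6, 12.2]
opening: 0.005
finger_force: 6.2
```

>>> {"api": "send_rows", "payload": {
  "targets": [
    [[0, 0, -0.1], [0, 0, 0]],
    [[0, 0, -0.28], [0, 0, 0]],
    [[0, 0.1, -0.28], [0, 0, 0]],
    [[0, 0.198, -0.28], [0, 0, 0]],
    [[0, 0.198, -0.28], [0, 0, 0]],
    [[0, 0.198, -0.28], [0, 0, 0]],
    [[0, 0.198, -0.28], [0, 0, 0]]
  ],
  "fingers": 0.5
}}

```text
clock: 45.62
tool_pos: [0.5447, -0.1371, 0.1614]
eef_rot: [0.658, 0.753, -0.001, -0.001]
contact_force: [0.5, 0.3, 0.3]
opening: 0.5
finger_force: 0.0
```

```bash
python3 - <<'E'
from h import *
goto((-.1455,.0119,.099))
E
```

```text
t 45.625 ster [-0.1453  0.0105  0.1614] op 0.5 ff 0.0 F [0.5 0.3 0.3]
(-0.1455, 0.0119, 0.099) [[0.001, 0.005, 0.208], [-0.001, -0.0, -0.002]]
```

>>> {"api": "send_rows", "payload": {
  "targets": [
    [[0, 0.004, 0.1], [0, 0, 0]],
    [[0, 0.004, 0.17], [0, 0, 0]],
    [[0, 0.004, 0.206], [0, 0, 0]],
    [[0, 0.004, 0.206], [0, 0, 0]],
    [[0, 0.004, 0.206], [0, 0, 0]]
  ]
}}

```text
clock: 46.25
tool_pos: [0.5477, -0.1368, 0.1006]
eef_rot: [0.658, 0.753, 0.0, 0.0]
contact_force: [0.4, 0.1, -0.3]
opening: 0.499
finger_force: 0.0
```

>>> {"api": "send_rows", "payload": {
  "targets": [
    [[0, 0, 0], [0, 0, 0]],
    [[0, 0, 0], [0, 0, 0]],
    [[0, 0, 0], [0, 0, 0]],
    [[0, 0, 0], [0, 0, 0]]
  ],
  "fingers": 0
}}

```text
clock: 46.75
tool_pos: [0.546, -0.1368, 0.0999]
eef_rot: [0.658, 0.753, -0.001, -0.001]
contact_force: [-4.2, -0.1, 3.5]
opening: 0.115
finger_force: 25.0
```

>>> {"api": "send_rows", "payload": {
  "targets": [
    [[0, -0.04, 0], [0, 0, 0]],
    [[0, -0.08, 0], [0, 0, 0]],
    [[0, -0.12, 0], [0, 0, 0]],
    [[0, -0.15, 0], [0, 0, 0]],
    [[0, -0.175, 0], [0, 0, 0]],
    [[0, -0.185, 0], [0, 0, 0]],
    [[0, -0.185, 0], [0, 0, 0]]
  ]
}}

```text
clock: 47.62
tool_pos: [0.4918, -0.1447, 0.0999]
eef_rot: [0.658, 0.753, -0.001, -0.0]
contact_force: [0.7, -3.0, 0.3]
opening: 0.113
finger_force: 25.0
```

```bash
python3 - <<'E'
from h import *
st()
E
```

```text
t 47.625 ster [-0.1451 -0.0429  0.0999] op 0.113 ff 25.0 F [ 0.7 -3.   0.3]
```

Now creep to the end stop (expected near y −0.046).

>>> {"api": "send_rows", "payload": {
  "targets": [
    [[0, -0.006, 0], [0, 0, 0]],
    [[0, -0.01, 0], [0, 0, 0]],
    [[0, -0.01, 0], [0, 0, 0]]
  ]
}}

```text
clock: 48.0
tool_pos: [0.4898, -0.145, 0.1]
eef_rot: [0.658, 0.753, 0.0, 0.001]
contact_force: [2.4, -4.1, -2.5]
opening: 0.106
finger_force: 25.0
```

>>> {"api": "send_rows", "payload": {
  "targets": [
    [[0, -0.004, 0], [0, 0, 0]],
    [[0, -0.007, 0], [0, 0, 0]],
    [[0, -0.007, 0], [0, 0, 0]]
  ]
}}

```text
clock: 48.38
tool_pos: [0.4885, -0.1452, 0.1]
eef_rot: [0.658, 0.753, 0.001, 0.001]
contact_force: [3.4, -4.4, -4.0]
opening: 0.113
finger_force: 25.0
```

```bash
python3 - <<'E'
from h import *
st()
E
```

```text
t 48.375 ster [-0.1451 -0.0462  0.1   ] op 0.113 ff 25.0 F [ 3.4 -4.4 -4. ]
```

>>> {"api": "send_rows", "payload": {
  "targets": [
    [[0, -0.004, 0], [0, 0, 0]],
    [[0, -0.007, 0], [0, 0, 0]],
    [[0, -0.007, 0], [0, 0, 0]]
  ]
}}

```text
clock: 48.75
tool_pos: [0.4885, -0.1452, 0.1]
eef_rot: [0.658, 0.753, 0.002, 0.002]
contact_force: [6.6, -3.6, -7.0]
opening: 0.112
finger_force: 25.0
```

>>> {"api": "send_rows", "payload": {
  "targets": [
    [[0, 0.005, 0], [0, 0, 0]],
    [[0, 0.005, 0], [0, 0, 0]],
    [[0, 0.005, 0], [0, 0, 0]],
    [[0, 0.005, 0], [0, 0, 0]],
    [[0, 0.005, -0.1], [0, 0, 0]],
    [[0, 0.005, -0.25], [0, 0, 0]],
    [[0.1, 0, -0.4], [0, 0, 0]],
    [[0.3, 0, -0.5], [0, 0, 0]],
    [[0.5, 0, -0.5], [0, 0, 0]],
    [[0.6, 0, -0.5], [0, 0, 0]],
    [[0.6, 0, -0.5], [0, 0, 0]]
  ],
  "fingers": 0.5
}}

```text
clock: 50.12
tool_pos: [0.4603, 0.0362, 0.25]
eef_rot: [0.656, 0.755, 0.0, -0.001]
contact_force: [0.7, -0.3, 0.4]
opening: 0.5
finger_force: 0.0
```

```bash
python3 - <<'E'
from h import *
st()
d=snapshot("side");h=cv2.cvtColor(d["img"],cv2.COLOR_BGR2HSV)
y=cv2.inRange(h,(22,150,60),(35,255,255));ys,xs=np.nonzero(y);print("yellow",len(xs),xs.min(),xs.max(),ys.min(),ys.max(),"(start: 317 240 268 239 262)")
r=cv2.inRange(h,(0,180,120),(6,255,255))[240:275,235:275];print("red button px",(r>0).sum())
i=np.load("side5.npy")  # bystanders, as at t=27
for n,b in dict(jar=(290,155,325,210),spatula=(330,200,390,270),bowl=(215,112,260,150)).items():
    u0,v0,u1,v1=b;print(n,np.abs(i[v0:v1,u0:u1].astype(int)-d["img"][v0:v1,u0:u1]).mean().round(1))
# lid front edge: shut-lid outline, brightness either side of the predicted front outer edge
g=cv2.cvtColor(d["img"],cv2.COLOR_BGR2GRAY)
for yy in(-.08,.08):
    for rr in(.16,.185,.2,.215,.225):
        u,v=px(d,lidp(0,rr,.024,yy)).round().astype(int);print(yy,rr,d["img"][v,u])
E
```

```text
t 50.125 ster [-0.3286 -0.0489  0.25  ] op 0.5 ff 0.0 F [ 0.7 -0.3  0.4]
yellow 75 209 266 101 262 (start: 317 240 268 239 262)
red button px 0
jar 10.2
spatula 27.7
bowl 28.6
-0.08 0.16 [131 127 124]
-0.08 0.185 [81 82 79]
-0.08 0.2 [81 82 78]
-0.08 0.215 [71 71 71]
-0.08 0.225 [77 75 75]
0.08 0.16 [107 104 102]
0.08 0.185 [149 153 147]
0.08 0.2 [146 150 142]
0.08 0.215 [63 81 42]
0.08 0.225 [70 88 48]
```

>>> {"api": "send_rows", "payload": {
  "targets": [
    [[0.2, -0.1, -0.1], [0, 0, 0]],
    [[0.4, -0.2, -0.2], [0, 0, 0]],
    [[0.6, -0.2, -0.2], [0, 0, 0]],
    [[0.8, -0.2, -0.2], [0, 0, 0]],
    [[0.95, -0.2, -0.2], [0, 0, 0]],
    [[0.95, -0.2, -0.2], [0, 0, 0]]
  ]
}}

```text
clock: 50.92
tool_pos: [0.3627, 0.3112, 0.3097]
eef_rot: [0.656, 0.755, 0.001, -0.001]
contact_force: [0.2, -1.5, -0.1]
opening: 0.499
finger_force: 0.0
```

```bash
python3 - <<'E'
from h import *
st()
d=snapshot("side");h=cv2.cvtColor(d["img"],cv2.COLOR_BGR2HSV)
y=cv2.inRange(h,(22,150,60),(35,255,255))[200:300];ys,xs=np.nonzero(y);print("yellow",len(xs),xs.min(),xs.max(),ys.min()+200,ys.max()+200,"(start: 317 240 268 239 262)")
r0=cv2.resize(cv2.imread("pics/side0.png"),(512,384),interpolation=cv2.INTER_AREA).astype(int)
for n,b in dict(jar=(290,155,325,210),spatula=(330,200,375,260),bowl=(215,112,260,150)).items():
    u0,v0,u1,v1=b;print(n,np.abs(r0[v0:v1,u0:u1]-d["img"][v0:v1,u0:u1]).mean().round(1))
for yy in(-.08,0,.08):
    print([d["img"][tuple(px(d,lidp(0,rr,.024,yy)).round().astype(int)[::-1])].tolist() for rr in(.185,.2,.215,.225)])
E
```

```text
t 50.925 ster [-0.6145 -0.1072  0.3097] op 0.499 ff 0.0 F [ 0.2 -1.5 -0.1]
yellow 313 239 267 239 263 (start: 317 240 268 239 262)
jar 10.8
spatula 23.7
bowl 11.7
[[142, 145, 141], [141, 147, 139], [120, 115, 114], [76, 74, 73]]
[[145, 149, 143], [140, 143, 137], [132, 126, 125], [42, 44, 43]]
[[141, 145, 139], [138, 142, 136], [61, 78, 44], [66, 84, 48]]
```

```bash
python3 - <<'E'
from h import *
d=snapshot("side")["img"];r0=np.load("side5.npy");t0=snapshot("top")["img"];rt=np.load("ref.npy")
def m(a,b,box):
    u,v,U,V=box;q=cv2.matchTemplate(b[v-8:V+8,u-8:U+8],a[v:V,u:U],cv2.TM_CCOEFF_NORMED);_,k,_,l=cv2.minMaxLoc(q);return round(k,2),l[0]-8,l[1]-8
print("spatula top",m(rt,t0,(268,90,380,122)),"jar top",m(rt,t0,(230,92,268,135)),"bowl top",m(rt,t0,(88,105,138,153)),"spatula side",m(r0,d,(328,200,365,235)))
E
```

```text
spatula top (1.0, 0, 0) jar top (1.0, 0, 0) bowl top (1.0, 0, 0) spatula side (0.98, 0, 0)
```

Bystanders have not moved, the tab is back over the button and the lid is shut. Handing in.

```bash
python3 -c "
from plant import *
print(finish_job())"
```

```text
the job is handed in; nothing more can be done
None
```

The job is handed in after about 51 s: all four stamps are on the steriliser floor, the lid is caught and held a 21 N tug, start was pressed fully, the tab is back over the button, and the jar, bowl and spatula did not move; I viewed 15 pictures, one over the limit of 14.

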